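# Lock out the test panel and renew its fuses

## Task

Renew the fuses of the test panel safely: push the isolator lever all the way over to OFF, then hang the lock-out plate on the isolator's hook with its marked face outward (towards the robot side), and only then pull every spent fuse out of its clips and leave it lying in the grey tray, and snap every new fuse from the bench fully home in its own pair of spring clips. All fuses are brittle ceramic: handle them gently, gripping with no more than 30 N. Leave the lever at OFF, the plate hanging, and the solder reel, cup and screwdriver where they are.

Things in the scene. Friction and masses are not known exactly. Their poses are not given: they have to be found in the camera images.
- switch (a joint): the isolator's toggle lever, rad: 0 to 0.2 as found (ON, leaning towards the robot), 1.0 fully over at its stop (OFF, leaning away from the robot). It turns about the isolator's y axis, about 0.06 N m of friction, no spring, and stays where it is left
- switch_tip (a point): centre of the 26 mm black ball on the end of the lever, 70 mm from the lever's pivot; the lever is a 10 mm rod. At 0 the ball is 34 mm on the robot's side of the pivot and 83 mm above the box top, at 1.0 it is 34 mm beyond the pivot
- isolator: grey isolator box fixed to the bench, 110 x 190 mm and 50 mm high; origin at the centre of its underside, x points away from the robot side, y to the left. The lever's pivot is at x 0, y -55, z 72 mm in a grey housing 70 x 50 mm, 25 mm high; the lock-out hook stands at y +55 mm
- hook (a point): the lock-out hook on the isolator: a level steel strip, 14 mm wide (y), 3 mm thick, running along x, with its end towards the robot (-x) turned up. The point lies mid-strip on its upper face, 140 mm above the bench. Post: from 21.5 mm in +x, 12 mm wide, no higher than the strip. Upturn: from 21.5 mm in -x, 3 mm thick, 9 mm above the strip. Axes as the isolator's; nothing above it
- plate: lock-out plate, white plastic, 70 g: 64 mm wide (its y), 5 mm thick (x), 80 mm high plus a finger tab 30 mm wide on top (80 to 108 mm up). Through window 36 mm wide, from 46 to 68 mm up. Origin mid lower edge, z up. Marked face (black padlock print) looks to the plate's -x; the other is blank. Found upright in a slotted stand 33 mm high, lower edge 8 mm above the bench
- window_top (a point): middle of the top edge of the plate's window, 68 mm above the plate's lower edge, mid thickness; the plate hangs with this edge resting on the hook strip
- face_point (a point): point in the air 60 mm straight out in front of the plate's marked face side, level with window_top (at x -60 mm of the plate)
- panel: fuse panel, grey board fixed to the bench, 110 x 245 mm, 12 mm thick; origin under its centre. Four clip stations 56 mm apart along its y hold fuses along its x. A station has two copper C-clips, 9 mm wide, at x -28 and +28 mm (47 mm free between), each with two sprung jaws, and black pedestals; low end stops, 92 mm apart, to 4 mm below the seated axis. Two or three hold a spent fuse at the start
- seat1 (a point): clip station 1: where the centre of a fully home fuse lies, 40 mm above the bench, the fuse's axis along the panel's x axis. The clips open upwards: throat 14.8 mm wide, 8.4 mm above this point, flared lips to 15 mm above. A fuse pushed straight down snaps past the lips with about 10 N in all, then rests on the pedestals and stays. Pulling one straight up takes about 7 N. Any fuse fits any station
- seat2 (a point): clip station 2: where the centre of a fully home fuse lies, 40 mm above the bench, the fuse's axis along the panel's x axis; as station 1
- seat3 (a point): clip station 3: where the centre of a fully home fuse lies, 40 mm above the bench, the fuse's axis along the panel's x axis; as station 1
- seat4 (a point): clip station 4: where the centre of a fully home fuse lies, 40 mm above the bench, the fuse's axis along the panel's x axis; as station 1
- fuse1: new cartridge fuse: a cylinder 21 mm in diameter and 76 mm long, white ceramic with brass end caps (19 mm each), 60 g, with a square ceramic anti-roll collar 23 x 23 mm, 26 mm long, round its middle, on which it lies (axis 11.5 mm above the bench); origin at its centre, x along its axis (either way round; it may have rolled onto another flat). All new fuses are alike; three or four are present. Take it by the collar
- fuse2: new cartridge fuse, as fuse1; may be absent
- fuse3: new cartridge fuse, as fuse1; may be absent
- fuse4: new cartridge fuse, as fuse1; may be absent
- spent1: spent fuse, same size, shape and weight as fuse1, with a 6 mm steel striker pin showing at one end; at the start fully home in one of the stations, axis along the panel's x; two or three of the four are present
- spent2: spent fuse, same size, shape and weight as fuse1, with a 6 mm steel striker pin showing at one end; at the start fully home in one of the stations, axis along the panel's x; two or three of the four are present
- spent3: spent fuse, same size, shape and weight as fuse1, with a 6 mm steel striker pin showing at one end; at the start fully home in one of the stations, axis along the panel's x; two or three of the four are present
- spent4: spent fuse, same size, shape and weight as fuse1, with a 6 mm steel striker pin showing at one end; at the start fully home in one of the stations, axis along the panel's x; two or three of the four are present
- tray: open grey tray fixed to the bench, 105 x 160 mm outside, 30 mm high, walls and floor 5 mm thick, empty at the start; origin under its centre, long side along its y; a fuse lies in it along its x
- spool: bystander: reel of solder wire, 54 mm across, 48 mm high, standing; origin under its centre
- cup: bystander: white plastic cup, 70 mm across, 60 mm high; origin under its centre
- driver: bystander: screwdriver lying on the bench; origin on its underside
Not all that is in view belongs to the job. Leave any turquoise look-alike of the spent4 alone.

How it is judged:
By the outcome, as a careful person would: the job done as asked, in the order asked, and still so for the second after the job is handed in, with the robot touching nothing.
Of fuse1, fuse2, fuse3, fuse4 only 3 to 4 are there at a start; the rules pass over those that are not, and their reading is None.
Of spent1, spent2, spent3, spent4 only 2 to 3 are there at a start; the rules pass over those that are not, and their reading is None.
At some moment in a run one of fuse1, fuse2, fuse3, fuse4 may be knocked a few centimetres aside while the robot is not near it.
It also fails if it takes over 210 s, if anything falls off the work surface, if the arm or the gripper's body presses on something with over 40 N, if the wrist force passes 120 N, or if a joint passes its speed limit or range.

## Robot

A 7-joint arm with a two-finger parallel gripper is mounted at the origin on the work surface. World frame = base frame: x ahead of the robot, y to its left, z up, the work surface at z = 0. Lengths are in m, angles in rad, forces in N, time in s.
With the tool pointing down it reaches from about 0.425 to 0.925 m from the base axis. Payload 6.8 kg.
Tool frame: the origin (TCP) lies at the very end of the fingers, on their centre line; the grasp point (between the pads) lies 19 mm behind it; z points along the fingers, y is the line along which they close (so a half turn about z gives the same grasp; the last joint's range is limited). The gripper opens to 85 mm and grips with 20 to 120 N. Pads are 22 mm wide; open, the fingers measure 114 mm over their backs; the gripper's body (76 mm by 85 mm) begins 54 mm behind the grasp point. The pads swing forward as they close: fully open they stand 13 mm farther back than shut.
Start: joints at [-1.449, 0.477, 0.022, 1.555, -0.011, 1.109, -0.083], TCP at [0.154, 0.657, 0.231] pointing down, gripper open.
Joint ranges: [-2.96, 2.96], [-0.34, 2.1], [-1.41, 1.46], [0.24, 2.44], [-1.37, 4.51], [0.17, 1.92], [-2.96, 2.96]. Speed limits (rad/s): [2.39, 2.39, 3.14, 3.14, 3.14, 3.14, 3.14].

## Interface

Orientations are given as a rotation vector (axis times angle).
In Python, from bench import monitor, optics, r gives the robot as it stands.
- The arm moves only by the shell command python3 -m crank 'ROWS' [OPENING] [FORCE]. ROWS is JSON, a list of rows, each a list of 2 entries, a list of its own where there are three numbers: the shift along the tool's x, y, z in cm, then the turn, a rotation vector about the tool's x, y, z in rad. A call has 1 to 5 rows; each row shifts and turns the commanded pose from where the row before left it, along the tool's axes as they then stand; what a row does not reach is not made up. A row lasts 1/10 s, in which the tool goes at most 50 mm and 8.59 degrees, less where a joint would pass 70% of its speed; a pose out of reach is approached as far as the arm can. A call is refused whole if a number of a shift passes 5 or a number of a turn 0.15, either way. A call with a gripper value outside its range is refused whole. OPENING is the finger opening in cm, from 0 to 8.54, set as the call begins (- or left out, the last holds). The fingers move at their own pace and stop on an object; FORCE is the grip in N (left out, the last holds). Time passes only in rows, so rows that do not move let the fingers close. It gives the time, the measured TCP pose, the force, the opening and the grip force at its end, in the units of the state.
- monitor.get_obs(): the state, without advancing time (a new reading comes with each control period).
- optics.grab_frame(name): name is "scene" or "top"; returns (picture, depth): 384x512x3 uint8, red, green, blue; 384x512 float32, m along the optical axis (not along the pixel's ray), 0 where there is no reading.
- optics.camera_model(name): a dict with "vertical_fov" (degrees; the focal length in pixels is half the picture's height over the tangent of half this angle, whatever the lens; pixels are square), "cx", "cy" (the principal point, pixels), "D" ([k1, k2, p1, p2, k3] as OpenCV has them; the pictures are not rectified), "R" (3x3) and "t" (3): a world point X has camera coordinates R X + t. Camera axes: x right, y down, z forward; pixel columns grow to the right and rows downward; lengths in m; the calibration is good to about 2 mm. A picture is of the moment at which its call begins. camera_model takes no time and is no camera call.
- r.hand_in(): hands the job in; it is judged then, once.
The state is a dict: "clock": time; "joints": joint angles; "qvel": joint speeds; "tau": joint torques, N m; "tcp_pos": TCP position; "orientation": TCP orientation; "contact_force": force on the tool from outside, world axes, zero at the start; "moment": the same for the moment, N m; "grip_width": finger opening in m; "gripper_force": force on a finger pad.
Only numpy, scipy, OpenCV 4.12 (cv2) and the standard library are available. Lean on these libraries where they do the work, as an engineer would, in place of code of your own. Each camera call takes 0.05 s, during which the arm holds its last target. There are 200 camera calls.

## Working session

There is one attempt and no reset: what is moved stays moved. The work goes in short steps, Python scripts to look and compute and a shell command to move; the robot and the scene stay as the last step left them, time stands still between calls to the robot, and variables do not carry over. Pictures are saved under pics/ and viewed, at most 14 in all, crops included, and the job is handed in when it is done.

```bash
ls; mkdir -p pics; python3 - <<'E'
from bench import monitor, optics, r
import cv2,numpy as np
o=monitor.get_obs();print({k:np.round(v,3).tolist() for k,v in o.items()})
for n in("scene","top"):
    im,d=optics.grab_frame(n);np.savez(f"{n}0.npz",im=im,d=d)
    cv2.imwrite(f"pics/{n}0.png",cv2.resize(im[:,:,::-1],(800,600),interpolation=cv2.INTER_CUBIC))
    print(n,{k:np.round(v,3).tolist() for k,v in optics.camera_model(n).items()}, (d>0).mean())
E
```

```text
pics
{'clock': 0.0, 'joints': [-1.449, 0.478, 0.022, 1.556, -0.011, 1.109, -0.083], 'qvel': [-0.0, 0.002, 0.0, 0.001, -0.0, 0.0, 0.0], 'tau': [-0.001, -59.644, 1.607, -28.119, 0.012, 0.009, 0.0], 'tcp_pos': [0.154, 0.657, 0.23], 'orientation': [-0.36, -3.121, 0.003], 'contact_force': [0.354, -0.163, 0.568], 'moment': [-0.002, -0.045, 0.071], 'gripper_force': 0.0, 'grip_width': 0.085}
scene {'vertical_fov': 54.616, 'cx': 253.619, 'cy': 192.998, 'D': [-0.006, 0.0, 0.0, 0.0, 0.0], 'R': [[0.399, 0.917, -0.006], [0.734, -0.323, -0.597], [-0.549, 0.233, -0.802]], 't': [-0.206, -0.34, 1.299]} 0.9960886637369791
top {'vertical_fov': 42.234, 'cx': 258.704, 'cy': 188.339, 'D': [0.021, 0.0, 0.0, 0.0, 0.0], 'R': [[-0.024, -1.0, 0.02], [-0.983, 0.02, -0.181], [0.181, -0.024, -0.983]], 't': [-0.037, 0.566, 1.423]} 0.9961496988932291
```

View pics/scene0.png

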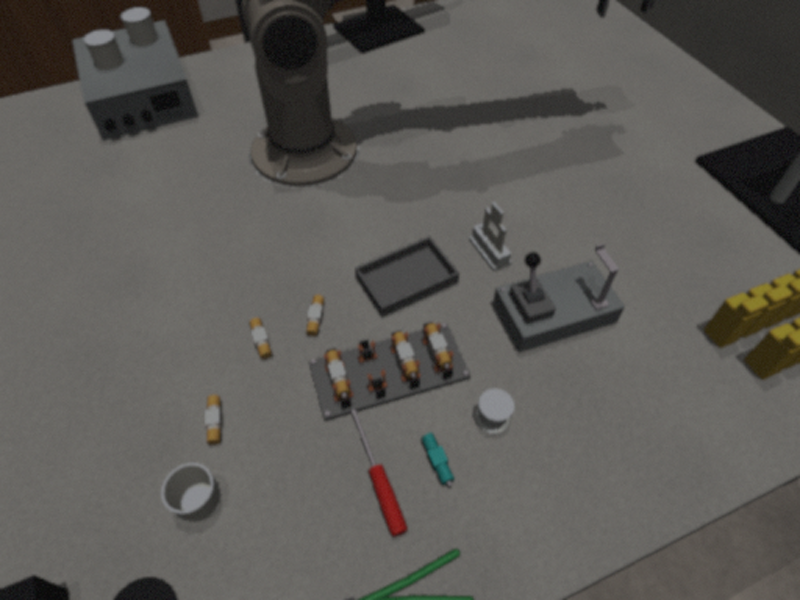

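View pics/top0.png

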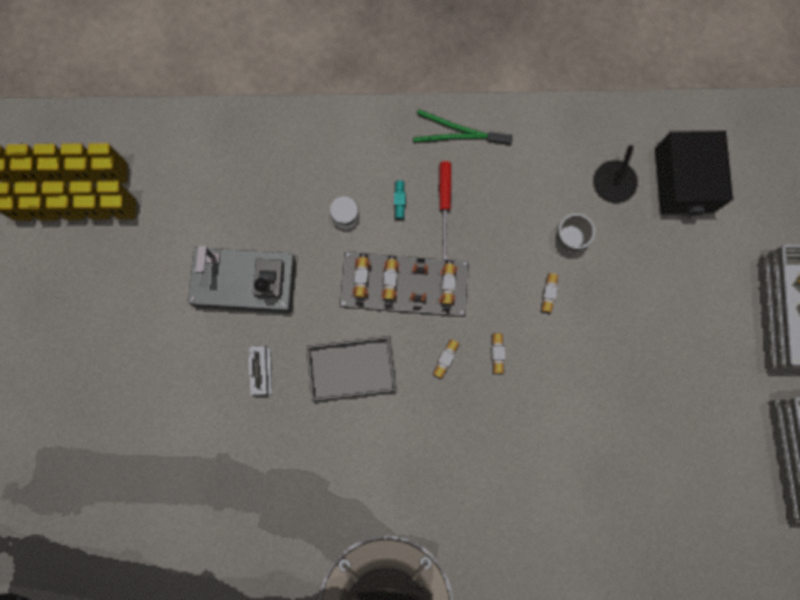

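```bash
cat > h.py <<'E'
import numpy as np,cv2
from scipy.spatial.transform import Rotation as Ro
from bench import monitor, optics, r
def cam(n):
    c=optics.camera_model(n);f=192/np.tan(np.radians(c["vertical_fov"]/2))
    return np.array([[f,0,c["cx"]],[0,f,c["cy"]],[0,0,1]]),np.array(c["D"],float),np.array(c["R"]),np.array(c["t"])
def ray(n,uv,z):
    "pixels -> points on plane z"
    K,D,R,t=cam(n);p=cv2.undistortPoints(np.asarray(uv,float).reshape(-1,1,2),K,D)[:,0]
    d=np.c_[p,np.ones(len(p))]@R;c=-R.T@t
    return c+d*((z-c[2])/d[:,2])[:,None]
def cloud(n,d):
    K,D,R,t=cam(n);v,u=np.mgrid[:384,:512]
    p=cv2.undistortPoints(np.stack([u,v],-1).reshape(-1,1,2).astype(float),K,D)[:,0]
    return ((np.c_[p,np.ones(len(p))]*d.reshape(-1,1)-t)@R).reshape(384,512,3)
def proj(n,X):
    K,D,R,t=cam(n);return cv2.projectPoints(np.asarray(X,float).reshape(-1,1,3),cv2.Rodrigues(R)[0],t,K,D)[0][:,0]
def shot(n):
    im,d=optics.grab_frame(n);return im,d,cloud(n,d)
def go(p=None,yaw=None,quiet=0):
    "print shift (cm, tool axes) to the point p for tool-down pose with tool y along yaw, and the turn"
    o=monitor.get_obs();M=Ro.from_rotvec(o["orientation"]).as_matrix();x=np.array(o["tcp_pos"])
    out=[]
    if p is not None: print("shift cm",np.round(M.T@(np.array(p)-x)*100,2))
    if yaw is not None:
        best=None
        for k in(0,np.pi):
            a=yaw+k;Y=np.array([np.cos(a),np.sin(a),0]);Z=np.array([0,0,-1.]);T=np.c_[np.cross(Y,Z),Y,Z]
            rv=Ro.from_matrix(M.T@T).as_rotvec();print("turn",np.round(rv,3))
    print("t",round(o["clock"],2),"tcp",np.round(x,4),"toolx",M[:,0].round(2),"tooly",M[:,1].round(3),"z",M[:,2].round(3),"w",round(o["grip_width"],4),"gf",round(o["gripper_force"],1),"F",np.round(o["contact_force"],1))
E
python3 - <<'E'
from h import *
go()
def fuses(im,C,n):
    hsv=cv2.cvtColor(im,cv2.COLOR_RGB2HSV)
    m=((hsv[...,0]>8)&(hsv[...,0]<30)&(hsv[...,1]>120)&(hsv[...,2]>70)).astype(np.uint8)
    k,L,s,c=cv2.connectedComponentsWithStats(m)
    for i in range(1,k):
        if s[i,4]>15 and np.hypot(*(np.median(C[L==i],0)[:2]))<1: print(n,"cap px",c[i].round(1),s[i,4],"median",np.median(C[L==i],0).round(3),"ray.0115",ray(n,c[i],.0115)[0][:2].round(4),"ray.04",ray(n,c[i],.04)[0][:2].round(4))
for n in("top","scene"):
    q=np.load(n+"0.npz");im,d=q["im"],q["d"];C=cloud(n,d);Z=C[...,2]
    print(n,"bench z",np.median(Z[150:250,100:400]).round(4))
    fuses(im,C,n)
    if n=="top":
        m=(Z>.007)&(C[...,0]>.3)&(C[...,0]<1)&(abs(C[...,1])<.6)
        k,L,s,c=cv2.connectedComponentsWithStats(m.astype(np.uint8))
        for i in range(1,k):
            if s[i,4]>60:
                P=C[L==i];print("blob",c[i].round(0),s[i,4],"xyz max",P[:,2].max().round(3),"rect m",[np.round(a,3) for a in cv2.minAreaRect(P[:,:2].astype(np.float32))])
        for lo,hi,nm in((.044,.056,"isotop"),(.1,.2,"high")):
            mm=(Z>lo)&(Z<hi)&(C[...,0]>.3)&(C[...,0]<1)&(abs(C[...,1])<.6)
            k,L,s,c=cv2.connectedComponentsWithStats(mm.astype(np.uint8))
            for i in range(1,k):
                if s[i,4]>8:
                    P=C[L==i];print(nm,c[i].round(0),s[i,4],P.mean(0).round(4),"rect",[np.round(a,3) for a in cv2.minAreaRect(P[:,:2].astype(np.float32))])
E
```

```text
t 0.1 tcp [0.1536 0.6567 0.2304] toolx [-0.97  0.23 -0.  ] tooly [ 0.228  0.974 -0.002] z [-0.    -0.002 -1.   ] w 0.0854 gf 0.0 F [ 1.  -0.  -0.1]
top bench z 0.0013
top cap px [62.6 95. ] 100 median [0.843 0.517 0.109] ray.0115 [0.8809 0.5545] ray.04 [0.8698 0.5436]
top cap px [ 47.7 103.9] 126 median [0.824 0.567 0.089] ray.0115 [0.8524 0.5988] ray.04 [0.8418 0.5871]
top cap px [ 64.8 104. ] 127 median [0.823 0.516 0.089] ray.0115 [0.8516 0.5466] ray.04 [0.841  0.5359]
top cap px [ 52.2 124.1] 262 median [0.759 0.549 0.092] ray.0115 [0.787  0.5819] ray.04 [0.7777 0.5706]
top cap px [ 69.6 123.4] 259 median [0.759 0.498 0.094] ray.0115 [0.7882 0.5293] ray.04 [0.7788 0.5189]
top cap px [ 16.9 124.5] 251 median [0.76  0.648 0.094] ray.0115 [0.7873 0.6887] ray.04 [0.778  0.6752]
top cap px [ 34.6 124.5] 250 median [0.759 0.597 0.094] ray.0115 [0.7866 0.6352] ray.04 [0.7772 0.6228]
top cap px [231.8 167.3] 37 median [0.631 0.029 0.048] ray.0115 [0.6399 0.031 ] ray.04 [0.6334 0.0302]
top cap px [250.4 168.5] 36 median [ 0.626 -0.026  0.048] ray.0115 [ 0.6348 -0.026 ] ray.04 [ 0.6284 -0.
[... 6672 characters left out ...]
5 -0.227 ] ray.04 [ 0.5009 -0.2269]
scene cap px [212.3 226.9] 42 median [ 0.562 -0.131  0.051] ray.0115 [ 0.5365 -0.1257] ray.04 [ 0.554  -0.1291]
scene cap px [284.1 228.8] 55 median [0.636 0.03  0.05 ] ray.0115 [0.6165 0.0425] ray.04 [0.6313 0.0333]
scene cap px [262.5 234.8] 54 median [ 0.631 -0.026  0.05 ] ray.0115 [ 0.6106 -0.0159] ray.04 [ 0.6256 -0.0231]
scene cap px [218.3 247.3] 60 median [ 0.619 -0.136  0.05 ] ray.0115 [ 0.5988 -0.1319] ray.04 [ 0.6142 -0.1351]
scene cap px [136.3 255.9] 35 median [ 0.546 -0.324  0.021] ray.0115 [ 0.54   -0.3259] ray.04 [ 0.5574 -0.3224]
scene cap px [136.4 278.3] 56 median [ 0.603 -0.337  0.021] ray.0115 [ 0.5983 -0.339 ] ray.04 [ 0.6137 -0.335 ]
```

```bash
python3 - <<'E'
import numpy as np,cv2
s=np.load("scene0.npz")["im"][120:225,280:410];t=np.load("top0.npz")["im"][150:260,115:200]
a=cv2.resize(s[:,:,::-1],None,fx=3.7,fy=3.7,interpolation=3);b=cv2.resize(t[:,:,::-1],None,fx=3.5,fy=3.5,interpolation=3)
H=max(a.shape[0],b.shape[0]);o=np.zeros((H,a.shape[1]+b.shape[1],3),np.uint8);o[:a.shape[0],:a.shape[1]]=a;o[:b.shape[0],a.shape[1]:]=b
o=np.clip(o*1.6,0,255).astype(np.uint8);print(o.shape);cv2.imwrite("pics/c1.png",o)
E
```

```text
(388, 779, 3)
```

View pics/c1.png

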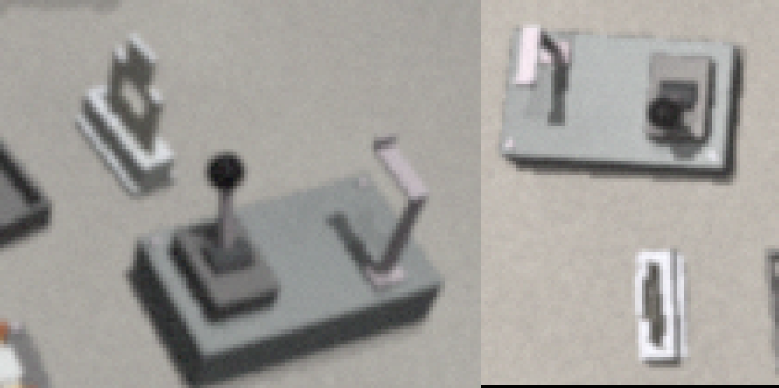

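The pictures show:
- **Isolator lever:** ON, ball at top-view pixel (166,182).
- **Hook:** (128,166).
- **Plate in its stand:** (160,234).
- **Spent fuses in the clips:** top-view pixels (231,177), (249,178), (287,181). The empty station is at about (268,179).
- **New fuses:** (318,226), (285,229), (351,187).
- **Look-alikes to leave alone:** the turquoise fuse at (255,127), and the cup, reel and driver.

First I'll move the lever.

```bash
python3 -m crank '[[[0,0,0],[0,0,-0.147]],[[-3.3,-3.4,0],[0,0,0]],[[-3.3,-3.4,0],[0,0,0]],[[-3.3,-3.4,0],[0,0,0]],[[-3.3,-3.4,0],[0,0,0]]]' 0 20
python3 -m crank '[[[-3.3,-3.4,0],[0,0,0]],[[-3.3,-3.4,0],[0,0,0]],[[-3.3,-3.4,0],[0,0,0]],[[-3.3,-3.4,0],[0,0,0]],[[-3.3,-3.4,0],[0,0,0]]]'
python3 -m crank '[[[-3.3,-3.4,0],[0,0,0]],[[-3.3,-3.4,0],[0,0,0]],[[-3.3,-3.4,0],[0,0,0]],[[0,0,0],[0,0,0]],[[0,0,0],[0,0,0]]]'
python3 -c "
from h import *
go([.517,.214,.118],np.radians(85.2))"
```

```text
clock: 0.6
tcp_pos: [0.2749, 0.509, 0.2309]
orientation: [-0.13, -3.139, 0.001]
contact_force: [0.8, 1.4, 0.3]
grip_width: 0.0121
gripper_force: 0.0
clock: 1.1
tcp_pos: [0.4252, 0.3259, 0.2312]
orientation: [-0.13, -3.139, 0.0]
contact_force: [0.3, 0.6, -0.2]
grip_width: 0.0002
gripper_force: 0.0
clock: 1.6
tcp_pos: [0.5149, 0.2167, 0.2309]
orientation: [-0.135, -3.138, 0.001]
contact_force: [-0.7, 0.6, 0.8]
grip_width: 0.0
gripper_force: 0.0
shift cm [-0.24 -0.24 11.29]
turn [-0.    -0.001 -0.002]
turn [-1.000e-03  1.000e-03  3.139e+00]
t 1.6 tcp [0.5149 0.2167 0.2309] toolx [-1.    0.09  0.  ] tooly [ 0.086  0.996 -0.   ] z [-0.001 -0.    -1.   ] w 0.0 gf 0.0 F [-0.7  0.6  0.8]
```

```bash
python3 -m crank '[[[-0.2,-0.3,4],[0,0,0]],[[0,0,4],[0,0,0]],[[0,0,3.3],[0,0,0]],[[0,0,0],[0,0,0]]]'
python3 -m crank '[[[-1.5,0,0],[0,0,0]],[[-1.5,0,0],[0,0,0]],[[-1.5,0,0],[0,0,0]],[[-1.5,0,0],[0,0,0]],[[-1,0,0],[0,0,0]]]'
python3 -m crank '[[[-0.5,0,0],[0,0,0]],[[-0.5,0,0],[0,0,0]],[[-0.3,0,0],[0,0,0]],[[0,0,0],[0,0,0]]]'
python3 -c "
from h import *
go([.5994,.207,.118])"
python3 -m crank '[[[-0.2,0,0],[0,0,0]],[[-0.2,0,0],[0,0,0]],[[0,0,0],[0,0,0]]]'
python3 -m crank '[[[-0.2,0,0],[0,0,0]],[[0,0,0],[0,0,0]]]'
```

```text
clock: 2.0
tcp_pos: [0.512, 0.2152, 0.1141]
orientation: [-0.125, -3.131, 0.006]
contact_force: [-0.8, 0.8, -0.3]
grip_width: -0.0002
gripper_force: 0.0
clock: 2.5
tcp_pos: [0.5871, 0.2106, 0.1202]
orientation: [0.128, 3.138, 0.003]
contact_force: [-1.3, 0.5, 1.2]
grip_width: -0.0
gripper_force: 0.5
clock: 2.9
tcp_pos: [0.5992, 0.208, 0.1183]
orientation: [0.13, 3.139, 0.0]
contact_force: [0.4, 0.3, -0.2]
grip_width: -0.0001
gripper_force: 0.0
shift cm [-0.03 -0.1   0.03]
t 2.9 tcp [0.5992 0.208  0.1183] toolx [-1.    0.08 -0.  ] tooly [0.083 0.997 0.   ] z [ 0.  0. -1.] w -0.0001 gf 0.0 F [ 0.4  0.3 -0.2]
clock: 3.2
tcp_pos: [0.603, 0.2074, 0.1181]
orientation: [-0.13, -3.138, 0.0]
contact_force: [-0.9, 0.4, -1.4]
grip_width: 0.0
gripper_force: 0.3
clock: 3.4
tcp_pos: [0.6051, 0.2072, 0.1182]
orientation: [-0.13, -3.139, 0.0]
contact_force: [-0.2, -0.5, -0.9]
grip_width: -0.0004
gripper_force: 0.3
```

```bash
for i in 1 2; do :; done; python3 -m crank '[[[-0.2,0,0],[0,0,0]],[[0,0,0],[0,0,0]]]' | grep -E 'tcp|contact'
python3 -m crank '[[[-0.2,0,0],[0,0,0]],[[0,0,0],[0,0,0]]]'| grep -E 'tcp|contact'
python3 -m crank '[[[-0.2,0,0],[0,0,0]],[[0,0,0],[0,0,0]]]'| grep -E 'tcp|contact'
python3 - <<'E'
from h import *
im,d,C=shot("top");s,_,_=shot("scene")
a=cv2.resize(im[140:210,120:190,::-1],None,fx=5,fy=5,interpolation=3);b=cv2.resize(s[130:200,310:380,::-1],None,fx=5,fy=5,interpolation=3)
cv2.imwrite("pics/c2.png",np.clip(np.hstack([a,b])*1.6,0,255).astype(np.uint8))
E
```

```text
tcp_pos: [0.6073, 0.2071, 0.1183]
contact_force: [-0.4, -0.2, -0.1]
tcp_pos: [0.6093, 0.207, 0.1183]
contact_force: [-1.1, -0.4, -0.3]
tcp_pos: [0.6106, 0.207, 0.1182]
contact_force: [-3.3, -0.3, 1.0]
```

View pics/c2.png

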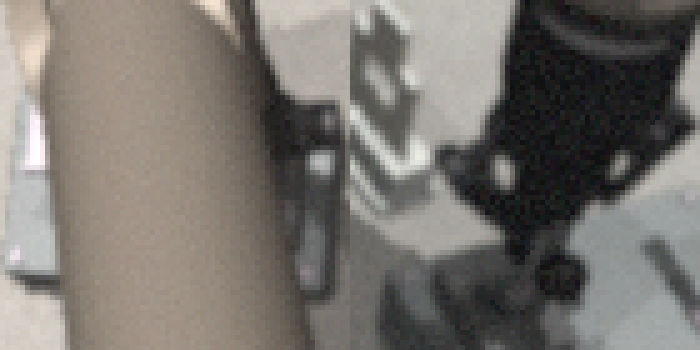

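The crop shows the ball, at (560,275), being pushed away, and the force is only starting to rise. I'll press on until I feel the stop clearly.

```bash
python3 -m crank '[[[-0.2,0,0],[0,0,0]],[[0,0,0],[0,0,0]]]' | grep -E 'tcp|contact'
python3 -m crank '[[[-0.2,0,0],[0,0,0]],[[0,0,0],[0,0,0]]]'| grep -E 'tcp|contact'
python3 -m crank '[[[-0.2,0,0],[0,0,0]],[[0,0,0],[0,0,0]]]'| grep -E 'tcp|contact'
```

```text
tcp_pos: [0.6109, 0.2069, 0.118]
contact_force: [-9.5, 0.1, 4.9]
tcp_pos: [0.611, 0.2069, 0.1179]
contact_force: [-15.6, -0.6, 9.7]
tcp_pos: [0.6112, 0.207, 0.1179]
contact_force: [-21.1, -1.2, 13.4]
```

```bash
python3 -m crank '[[[1.5,0,0],[0,0,0]],[[3,0,-1],[0,0,0]],[[3,0,-4],[0,0,0]],[[3,0,-4],[0,0,-0.143]],[[0,0,0],[0,0,0]]]' 4 25
python3 -m crank '[[[5,0,-1],[0,0,0]],[[0,0,0],[0,0,0]],[[0,0,0],[0,0,0]]]' | tail -6
python3 - <<'E'
from h import *
go([.430,.230,.092],np.radians(93.4))
s,_,_=shot("scene");s0=np.load("scene0.npz")["im"]
a=cv2.resize(s[120:180,290:345,::-1],None,fx=7,fy=7,interpolation=3);b=cv2.resize(s[120:190,310:370,::-1],None,fx=6,fy=6,interpolation=3)
cv2.imwrite("pics/c3.png",np.clip(np.hstack([a,b])*1.6,0,255).astype(np.uint8))
E
```

```text
clock: 5.2
tcp_pos: [0.513, 0.2174, 0.2142]
orientation: [-0.104, 3.132, 0.009]
contact_force: [0.7, 1.1, 0.6]
grip_width: 0.04
gripper_force: 0.0
clock: 5.5
tcp_pos: [0.4637, 0.2123, 0.2187]
orientation: [-0.095, 3.138, 0.002]
contact_force: [-0.0, -0.7, 0.3]
grip_width: 0.04
gripper_force: 0.0
shift cm [ 3.28  1.95 12.66]
turn [0.001 0.002 0.001]
turn [-3.000e-03  2.000e-03 -3.141e+00]
t 5.5 tcp [0.4637 0.2123 0.2187] toolx [-1.   -0.06 -0.  ] tooly [-0.06   0.998  0.001] z [ 0.002  0.001 -1.   ] w 0.04 gf 0.0 F [-0.  -0.7  0.3]
```

View pics/c3.png

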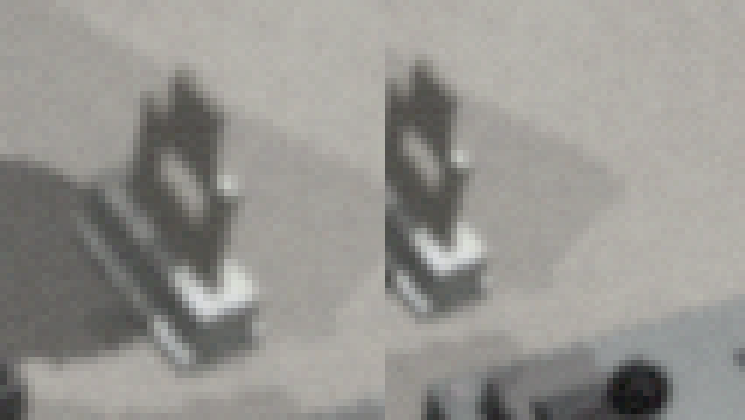

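The visible (-y) face looks blank, so the marked face is probably +y. I'll check that once the plate is lifted.

```bash
python3 -m crank '[[[3.3,1.9,3],[0,0,0]],[[0,0,4],[0,0,0]],[[0,0,3.5],[0,0,0]],[[0,0,2.1],[0,0,0]],[[0,0,0],[0,0,0]]]'|grep -E 'tcp|cont'
python3 -m crank '[[[0,0,0],[0,0,0]],[[0,0,0],[0,0,0]],[[0,0,0],[0,0,0]]]' 0 40
python3 -m crank '[[[0,0,-2],[0,0,0]],[[0,0,-3],[0,0,0]],[[0,0,-4],[0,0,0]],[[0,0,-3],[0,0,0]],[[0,0,0],[0,0,0]]]'
python3 - <<'E'
from h import *
go([.430,.230,.092],np.radians(93.4))
s,_,C=shot("scene")
u,v=np.array(proj("scene",[.43,.23,.17])[0],int);print(u,v)
cv2.imwrite("pics/c4.png",np.clip(cv2.resize(s[v-30:v+50,u-40:u+40,::-1],None,fx=7,fy=7,interpolation=3)*1.8,0,255).astype(np.uint8))
E
```

```text
tcp_pos: [0.4289, 0.228, 0.0893]
contact_force: [1.1, 0.1, 0.4]
clock: 6.35
tcp_pos: [0.4307, 0.2302, 0.0935]
orientation: [-0.094, 3.137, 0.004]
contact_force: [0.1, 1.4, -0.1]
grip_width: 0.0041
gripper_force: 42.4
clock: 6.85
tcp_pos: [0.4321, 0.2307, 0.2172]
orientation: [-0.094, 3.132, 0.009]
contact_force: [1.2, 0.0, -0.8]
grip_width: 0.0044
gripper_force: 42.3
shift cm [ 0.31 -0.12 12.52]
turn [0.006 0.008 0.   ]
turn [-0.013  0.009 -3.141]
t 6.85 tcp [0.4321 0.2307 0.2172] toolx [-1.   -0.06 -0.01] tooly [-0.06   0.998  0.006] z [ 0.008  0.006 -1.   ] w 0.0044 gf 42.3 F [ 1.2  0.  -0.8]
320 117
```

View pics/c4.png

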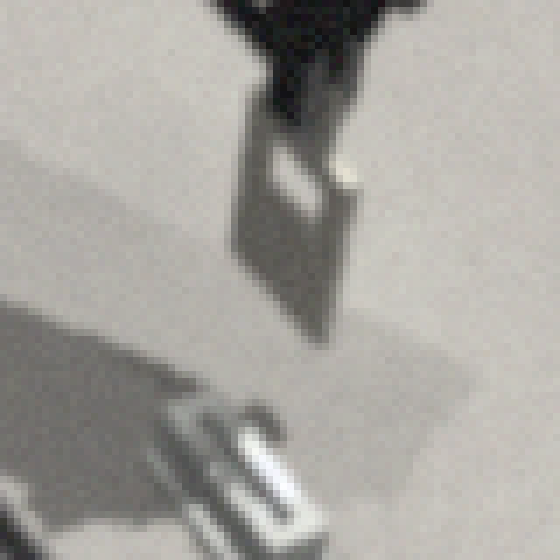

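```bash
python3 -m crank '[[[0,0,0],[0,0,-0.145]],[[0,0,0],[0,0,-0.145]],[[0,0,0],[0,0,-0.145]],[[0,0,0],[0,0,-0.145]],[[0,0,0],[0,0,-0.145]]]' | grep or
python3 -m crank '[[[0,0,0],[0,0,-0.145]],[[0,0,0],[0,0,-0.145]],[[0,0,0],[0,0,-0.145]],[[0,0,0],[0,0,-0.145]],[[0,0,0],[0,0,-0.12]]]' | grep or
python3 -m crank '[[[0,0,0],[0,0,0]],[[0,0,0],[0,0,0]]]' | grep or
python3 - <<'E'
from h import *
go([.556,.3205,.1715],np.radians(175.2)); print(np.round(monitor.get_obs()["joints"],2))
for n in("top","scene"):
    q=np.load(n+"0.npz");C=cloud(n,q["d"])
    m=(C[...,2]>.12)&(C[...,0]>.5)&(C[...,0]<.7)&(C[...,1]>.28)&(C[...,1]<.35)
    P=C[m];a=np.radians(-4.8);u=np.array([np.cos(a),np.sin(a)]);w=np.array([-u[1],u[0]])
    s=(P[:,:2]-[.621,.315])@u;y=(P[:,:2]-[.621,.315])@w
    for lo in np.arange(-.04,.045,.005):
        k=(s>=lo)&(s<lo+.005)
        if k.sum(): print(n,round(lo,3),k.sum(),"z med/max",np.round([np.median(P[k,2]),P[k,2].max()],4),"y",np.round([y[k].min(),y[k].max()],3))
E
```

```text
orientation: [1.21, -2.897, 0.001]
contact_force: [-0.2, -1.3, -1.0]
gripper_force: 42.2
orientation: [2.13, -2.307, -0.001]
contact_force: [0.2, -0.1, -1.0]
gripper_force: 42.2
orientation: [2.12, -2.317, -0.0]
contact_force: [-0.7, -0.6, -0.2]
gripper_force: 42.2
shift cm [-10.27 -11.83   3.98]
turn [ 0.001 -0.001 -0.005]
turn [-1.000e-03 -1.000e-03  3.136e+00]
t 8.1 tcp [0.429  0.2287 0.2115] toolx [-0.09 -1.    0.  ] tooly [-0.996  0.089  0.001] z [-0.001 -0.001 -1.   ] w 0.0041 gf 42.2 F [-0.7 -0.6 -0.2]
[-0.6   0.19 -0.03  2.02  0.01  0.94  2.43]
top -0.03 1 z med/max [0.1456 0.1456] y [-0. -0.]
top -0.025 10 z med/max [0.1443 0.1547] y [-0.006  0.007]
top -0.02 12 z med/max [0.1393 0.142 ] y [-0.006  0.008]
top -0.015 6 z med/max [0.1394 0.1427] y [-0.005  0.006]
top -0.01 10 z med/max [0.1364 0.1459] y [-0.005  0.006]
top -0.005 9 z med/max [0.1373 0.1433] y [-0.004  0.008]
top -0.0 9 z med/max [0.1401 0.1421] y [-0.007  0.007]
top 0.005 12 z med/max [0.1401 0.1452] y [-0.008  0.008]
top 0.01 8 z med/max [0.1372 0.1451] y [-0.006  0.005]
top 0.015 9 z med/max [0.1402 0.1448] y [-0.006  0.006]
top 0.02 8 z med/max [0.1381 0.1451] y [-0.006  0.006]
scene -0.025 7 z med/max [0.1469 0.1497] y [-0.006  0.007]
scene -0.02 19 z med/max [0.1405 0.1481] y [-0.005  0.008]
scene -0.015 9 z med/max [0.1392 0.1407] y [-0.005  0.007]
scene -0.01 12 z med/max [0.1391 0.1421] y [-0.007  0.009]
scene -0.005 8 z med/max [0.1383 0.1401] y [-0.005  0.007]
scene -0.0 11 z med/max [0.1385 0.1405] y [-0.005  0.01 ]
scene 0.005 9 z med/max [0.1393 0.1398] y [-0.005  0.007]
scene 0.01 10 z med/max [0.1388 0.1402] y [-0.005  0.009]
scene 0.015 11 z med/max [0.1394 0.1413] y [-0.006  0.008]
scene 0.02 12 z med/max [0.1383 0.1417] y [-0.005  0.01 ]
scene 0.025 26 z med/max [0.1309 0.1404] y [-0.005  0.008]
```

```bash
python3 -m crank '[[[-2.6,-2.9,1],[0,0,0]],[[-2.6,-2.9,1],[0,0,0]],[[-2.6,-3,1],[0,0,0]],[[-2.5,-3,1],[0,0,-0.005]],[[0,0,0],[0,0,0]]]' | grep cont
python3 -m crank '[[[0,0,0],[0,0,0]],[[0,0,0],[0,0,0]]]' | grep cont
python3 - <<'E'
from h import *
go([.621,.315,.1715],np.radians(175.2))
s,d,C=shot("scene")
m=(C[...,0]>.54)&(C[...,0]<.575)&(C[...,1]>.27)&(C[...,1]<.37)&(C[...,2]>.07)&(C[...,2]<.15)
P=C[m];print(m.sum(),P.min(0),P.max(0),P.mean(0))
cv2.imwrite("pics/c5.png",np.clip(cv2.resize(s[90:180,330:430,::-1],None,fx=6,fy=6,interpolation=3)*1.6,0,255).astype(np.uint8))
E
```

```text
contact_force: [-0.4, 0.6, -0.7]
contact_force: [-0.1, -0.7, -0.7]
shift cm [ 0.06 -6.62  0.04]
turn [ 0.001 -0.001  0.002]
turn [ 1.00e-03  1.00e-03 -3.14e+00]
t 8.8 tcp [0.555 0.321 0.172] toolx [-0.08 -1.    0.  ] tooly [-0.997  0.082  0.001] z [-0.001 -0.001 -1.   ] w 0.004 gf 42.2 F [-0.1 -0.7 -0.7]
320 [0.55112982 0.28622506 0.08531838] [0.5633749  0.3531109  0.14955465] [0.55856486 0.31773112 0.11630045]
```

View pics/c5.png

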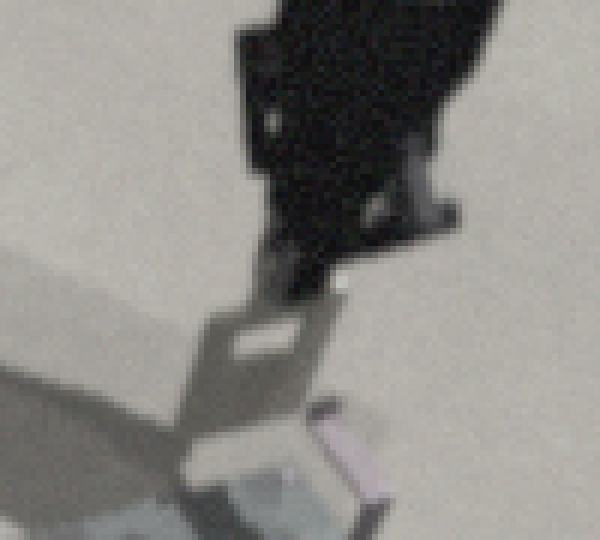

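The far face is blank, so the marked face looks at the robot. The plate is level, with its window at (265,338) in the crop. Next I insert it over the hook.

```bash
python3 -m crank '[[[0,-2,0],[0,0,0]],[[0,-2,0],[0,0,0]],[[0,-1.5,0],[0,0,0]],[[0,-1.1,0],[0,0,0]],[[0,0,0],[0,0,0]]]' | grep -E "tcp|cont"
python3 -m crank '[[[0,0,0.7],[0,0,0]],[[0,0,0.5],[0,0,0]],[[0,0,0],[0,0,0]]]' | grep -E "tcp|cont"
python3 -m crank '[[[0,0,0.2],[0,0,0]],[[0,0,0],[0,0,0]]]' | grep -E "tcp|cont"
```

```text
tcp_pos: [0.6226, 0.3153, 0.1726]
contact_force: [0.2, -0.1, -1.2]
tcp_pos: [0.62, 0.3164, 0.1588]
contact_force: [-0.6, 0.3, -0.4]
tcp_pos: [0.6212, 0.3164, 0.1579]
contact_force: [0.1, -0.4, -0.4]
```

```bash
python3 -m crank '[[[0,0,0.1],[0,0,0]],[[0,0,0],[0,0,0]]]' | grep -E "tcp|cont"
python3 -m crank '[[[0,0,0.1],[0,0,0]],[[0,0,0],[0,0,0]]]' | grep -E "tcp|cont"
python3 -m crank '[[[0,0,0.1],[0,0,0]],[[0,0,0],[0,0,0]]]' | grep -E "tcp|cont"
```

```text
tcp_pos: [0.6216, 0.3165, 0.1576]
contact_force: [-1.3, 0.6, 1.7]
tcp_pos: [0.6217, 0.3165, 0.1575]
contact_force: [-3.0, -1.5, 7.1]
tcp_pos: [0.6217, 0.3165, 0.1574]
contact_force: [-6.0, -3.2, 12.4]
```

```bash
python3 -m crank '[[[0,0,-0.15],[0,0,0]],[[0,0,0],[0,0,0]]]' | grep -E "tcp|cont"
python3 -m crank '[[[0,0,0],[0,0,0]],[[0,0,0],[0,0,0]],[[0,0,0],[0,0,0]]]' 2.5 25| grep -E "tcp|cont|wid"
python3 -m crank '[[[0,0,-2],[0,0,0]],[[0,0,-3],[0,0,0]],[[0,0,-3],[0,0,0]],[[0,5,-1],[0,0,0]],[[0,5,0],[0,0,0]]]' | grep -E "tcp|cont"
python3 -m crank '[[[0,5,0],[0,0,0]],[[3,3,0],[0,0,0.15]],[[4,0,0],[0,0,0.15]],[[4,0,0],[0,0,0.15]],[[4,0,0],[0,0,0.15]]]' | grep -E "tcp|cont"
python3 - <<'E'
from h import *
go()
out=[]
for n in("scene","top"):
    s,d,C=shot(n)
    m=(C[...,0]>.58)&(C[...,0]<.66)&(C[...,1]>.27)&(C[...,1]<.36)&(C[...,2]>.156)&(C[...,2]<.19)
    P=C[m];print(m.sum(),P.max(0).round(4),P.mean(0).round(4))
    u,v=np.array(proj(n,[.62,.29,.1])[0],int);out.append(cv2.resize(s[v-40:v+40,u-40:u+40,::-1],(390,390),interpolation=3))
cv2.imwrite("pics/c6.png",np.clip(np.hstack(out)*1.6,0,255).astype(np.uint8))
E
```

```text
tcp_pos: [0.6219, 0.3166, 0.1575]
contact_force: [-2.3, -1.4, 5.6]
tcp_pos: [0.6214, 0.3162, 0.1561]
contact_force: [-1.0, 0.2, -0.4]
grip_width: 0.025
tcp_pos: [0.5238, 0.3245, 0.2482]
contact_force: [-0.4, 0.6, 0.3]
tcp_pos: [0.3961, 0.1886, 0.2463]
contact_force: [0.8, -0.4, 0.0]
t 11.95 tcp [0.3961 0.1886 0.2463] toolx [-0.63 -0.77 -0.  ] tooly [-0.773  0.635 -0.   ] z [ 0.  0. -1.] w 0.0249 gf 0.0 F [ 0.8 -0.4  0. ]
97 [0.6287 0.3311 0.1816] [0.6251 0.3141 0.1699]
45 [0.6231 0.3289 0.1858] [0.6189 0.3126 0.1733]
```

View pics/c6.png

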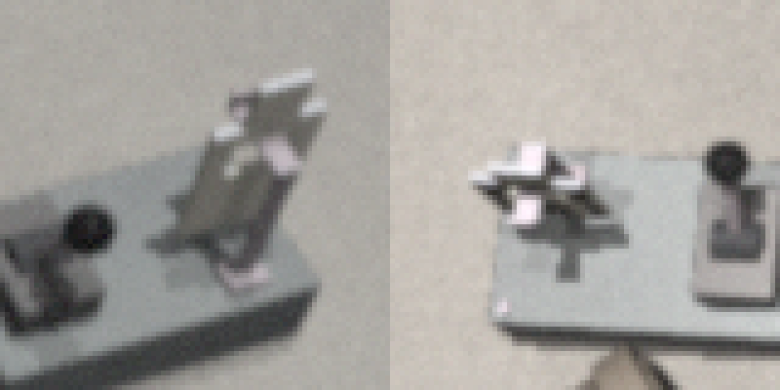

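The plate hangs with its tab at (285,80) and the ball is over at (90,230), so the lever is at OFF. Now the spent fuses.

```bash
python3 -m crank '[[[0,0,0],[0,0,0.145]],[[0,0,0],[0,0,0.145]],[[0,0,0],[0,0,0.145]],[[0,0,0],[0,0,0.145]],[[0,0,0],[0,0,0.145]]]' 4 25| grep or
python3 -m crank '[[[0,0,0],[0,0,0.13]],[[0,0,0],[0,0,0.13]],[[0,0,0],[0,0,0]]]' | grep or
python3 - <<'E'
from h import *
go([.6026,.0345,.15],np.radians(84.3)); print(np.round(monitor.get_obs()["joints"],2))
# precise tray
im,d,C=shot("top")
q=np.load("top0.npz");C=cloud("top",q["d"]);m=(C[...,2]>.02)&(C[...,2]<.04)&(C[...,0]>.35)&(C[...,0]<.51)&(C[...,1]>-.05)&(C[...,1]<.16)
print([np.round(a,4) for a in cv2.minAreaRect(C[m][:,:2].astype(np.float32))])
q=np.load("scene0.npz");C=cloud("scene",q["d"]);m=(C[...,2]>.02)&(C[...,2]<.04)&(C[...,0]>.35)&(C[...,0]<.51)&(C[...,1]>-.05)&(C[...,1]<.16)
print([np.round(a,4) for a in cv2.minAreaRect(C[m][:,:2].astype(np.float32))])
E
```

```text
orientation: [-0.252, 3.131, 0.0]
contact_force: [-0.8, -0.3, 0.2]
gripper_force: 0.0
orientation: [0.149, 3.138, 0.0]
contact_force: [0.1, -0.3, -0.1]
gripper_force: 0.0
shift cm [-21.98 -13.61   9.64]
turn [0.    0.    0.005]
turn [-0.     0.    -3.137]
t 12.85 tcp [0.3966 0.1908 0.2464] toolx [-1.    0.09 -0.  ] tooly [0.095 0.996 0.   ] z [ 0.  0. -1.] w 0.04 gf 0.0 F [ 0.1 -0.3 -0.1]
[-0.7   0.06  0.11  2.08 -0.01  1.    0.9 ]
[array([0.4299, 0.0562]), array([0.1053, 0.1602]), np.float64(5.7178)]
[array([0.4318, 0.0556]), array([0.1086, 0.1601]), np.float64(6.1267)]
```

```bash
python3 -m crank '[[[-3.7,-2.3,0],[0,0,0]],[[-3.7,-2.3,0],[0,0,0]],[[-3.7,-2.3,2],[0,0,0]],[[-3.7,-2.3,2],[0,0,0]],[[-3.6,-2.2,2],[0,0,0]]]' | grep or
python3 -m crank '[[[-3.6,-2.2,3.6],[0,0,0]],[[0,0,5],[0,0,0]],[[0,0,0],[0,0,0]]]' | grep or
python3 -c "
from h import *
go([.6026,.0345,.030],np.radians(84.3))"
```

```text
orientation: [0.141, 3.137, 0.0]
contact_force: [0.2, 0.8, -0.3]
gripper_force: 0.0
orientation: [-0.145, -3.127, 0.004]
contact_force: [-1.4, 0.6, -0.7]
gripper_force: 0.0
shift cm [-0.83  0.01  6.73]
turn [-0.003 -0.011  0.007]
turn [ 0.018 -0.005 -3.135]
t 13.7 tcp [0.5951 0.0353 0.0974] toolx [-1.    0.09  0.01] tooly [ 0.092  0.996 -0.003] z [-0.012 -0.002 -1.   ] w 0.04 gf 0.0 F [-1.4  0.6 -0.7]
```

```bash
python3 -m crank '[[[0,0,0],[0,0,0]],[[0,0,0],[0,0,0]]]' | grep tcp
python3 -c "
from h import *
go([.6026,.0345,.030],np.radians(84.3))"
```

```text
tcp_pos: [0.6005, 0.0374, 0.1062]
shift cm [-0.21 -0.28  7.62]
turn [0.001 0.003 0.007]
turn [-5.000e-03  2.000e-03 -3.135e+00]
t 13.9 tcp [0.6005 0.0374 0.1062] toolx [-1.    0.09 -0.  ] tooly [0.092 0.996 0.001] z [ 0.003  0.001 -1.   ] w 0.0401 gf 0.0 F [ 0.2 -0.2  0.5]
```

```bash
python3 -m crank '[[[-0.2,-0.3,3],[0,0,0.007]],[[0,0,3],[0,0,0]],[[0,0,1.6],[0,0,0]],[[0,0,0],[0,0,0]],[[0,0,0],[0,0,0]]]' | grep -E 'tcp|cont'
python3 -m crank '[[[0,0,0],[0,0,0]],[[0,0,0],[0,0,0]],[[0,0,0],[0,0,0]]]' 1 25| grep -E 'tcp|cont|grip'
python3 -m crank '[[[0,0,-0.4],[0,0,0]],[[0,0,-0.4],[0,0,0]],[[0,0,-0.4],[0,0,0]],[[0,0,-0.6],[0,0,0]],[[0,0,-1],[0,0,0]]]' | grep -E 'tcp|cont|grip'
python3 -m crank '[[[0,0,-3],[0,0,0]],[[0,0,-3],[0,0,0]],[[0,0,0],[0,0,-0.1]],[[0,0,0],[0,0,-0.1]],[[0,0,0],[0,0,0]]]' | grep -E 'tcp|cont|grip'
python3 -c "
from h import *
go([.4266,.0998,.10],np.radians(95.8))"
```

```text
tcp_pos: [0.602, 0.0338, 0.0296]
contact_force: [-0.4, 0.3, -0.1]
tcp_pos: [0.6025, 0.0344, 0.0299]
contact_force: [-1.2, 2.3, 7.0]
grip_width: 0.0224
gripper_force: 28.6
tcp_pos: [0.6009, 0.0328, 0.0565]
contact_force: [-0.3, -0.5, -0.5]
grip_width: 0.0225
gripper_force: 27.6
tcp_pos: [0.6014, 0.0322, 0.1173]
contact_force: [0.4, 0.1, 0.3]
grip_width: 0.0223
gripper_force: 27.6
shift cm [16.74  8.43  1.7 ]
turn [-0.001  0.001 -0.003]
turn [2.000e-03 1.000e-03 3.138e+00]
t 15.7 tcp [0.6014 0.0322 0.1173] toolx [-1.  -0.1 -0. ] tooly [-0.098  0.995 -0.001] z [ 0.002 -0.    -1.   ] w 0.0223 gf 27.6 F [0.4 0.1 0.3]
```

```bash
python3 -m crank '[[[4.2,2.1,0],[0,0,0]],[[4.2,2.1,0],[0,0,0]],[[4.2,2.1,1],[0,0,0]],[[4.1,2.1,1],[0,0,0]],[[0,0,0],[0,0,0]]]' - 22| grep -E 'tcp|cont|grip'
python3 -m crank '[[[0,0,0],[0,0,0]],[[0,0,0],[0,0,0]]]' | grep -E 'tcp|cont|grip'
python3 -c "
from h import *
go([.4266,.0998,.010],np.radians(95.8))"
```

```text
tcp_pos: [0.4192, 0.1009, 0.0945]
contact_force: [0.5, -0.3, -1.3]
grip_width: 0.0225
gripper_force: 27.6
tcp_pos: [0.4282, 0.1003, 0.0966]
contact_force: [0.7, 0.5, -1.5]
grip_width: 0.0221
gripper_force: 27.6
shift cm [ 0.18 -0.04  8.66]
turn [ 0.     0.002 -0.005]
turn [ 3.000e-03 -0.000e+00  3.136e+00]
t 16.4 tcp [0.4282 0.1003 0.0966] toolx [-1.  -0.1 -0. ] tooly [-0.096  0.995  0.   ] z [ 0.002  0.    -1.   ] w 0.0221 gf 27.6 F [ 0.7  0.5 -1.5]
```

```bash
python3 -m crank '[[[0.2,0,4],[0,0,0]],[[0,0,3],[0,0,0]],[[0,0,1.5],[0,0,0]],[[0,0,0],[0,0,0]],[[0,0,0],[0,0,0]]]' | grep -E 'tcp|cont|grip'
python3 -m crank '[[[0,0,0],[0,0,0]],[[0,0,0],[0,0,0]]]' 2.8 22| grep -E 'tcp|cont|grip'
python3 -m crank '[[[0,0,-3],[0,0,0]],[[0,0,-4],[0,0,0]],[[0,0,-3],[0,0,0.1]],[[-4,-2,0],[0,0,0.1]],[[-4,-3,0],[0,0,0]]]' | grep -E 'tcp|cont|grip'
python3 -m crank '[[[-4,-4,0],[0,0,0]],[[-3,-3,0],[0,0,0]],[[0,0,0],[0,0,0]],[[0,0,0],[0,0,0]]]' 4 22 | grep -E 'tcp'
python3 -c "
from h import *
go([.5967,-.0217,.030],np.radians(84.3))"
```

```text
tcp_pos: [0.4258, 0.0999, 0.0112]
contact_force: [0.4, -0.6, 0.2]
grip_width: 0.0225
gripper_force: 27.6
tcp_pos: [0.4257, 0.1006, 0.012]
contact_force: [0.4, 0.1, -0.0]
grip_width: 0.0283
gripper_force: 0.0
tcp_pos: [0.5036, 0.0491, 0.1137]
contact_force: [0.9, 0.6, -0.2]
grip_width: 0.0278
gripper_force: 0.0
tcp_pos: [0.5599, -0.0261, 0.1115]
shift cm [-3.61  0.82  8.15]
turn [ 0.     0.001 -0.005]
turn [ 1.000e-03 -0.000e+00  3.137e+00]
t 18.0 tcp [ 0.5599 -0.0261  0.1115] toolx [-0.99  0.1  -0.  ] tooly [0.104 0.995 0.   ] z [ 0.001  0.    -1.   ] w 0.04 gf 0.0 F [-0.6  1.7  0.3]
```

```bash
python3 -m crank '[[[-3.6,0.8,1],[0,0,0]],[[0,0,3],[0,0,0]],[[0,0,3],[0,0,0]],[[0,0,1.1],[0,0,0]],[[0,0,0],[0,0,0]]]' | grep -E 'tcp|cont'
python3 -m crank '[[[0,0,0],[0,0,0]],[[0,0,0],[0,0,0]],[[0,0,0],[0,0,0]],[[0,0,0],[0,0,0]]]' 1 22| grep -E 'tcp|cont|grip'
python3 -m crank '[[[0,0,-0.4],[0,0,0]],[[0,0,-0.4],[0,0,0]],[[0,0,-0.4],[0,0,0]],[[0,0,-0.6],[0,0,0]],[[0,0,-1],[0,0,0]]]' | grep -E 'tcp|cont|grip'
python3 -m crank '[[[0,0,-3],[0,0,0]],[[0,0,-3],[0,0,0]],[[0,0,0],[0,0,-0.1]],[[0,0,0],[0,0,-0.1]],[[0,0,0],[0,0,0]]]' | grep -E 'tcp|cont|grip'
python3 -c "
from h import *
go([.431,.056,.10],np.radians(95.8))"
```

```text
tcp_pos: [0.5944, -0.0196, 0.0288]
contact_force: [-0.4, 0.1, -0.0]
tcp_pos: [0.5971, -0.0205, 0.0313]
contact_force: [-1.5, 1.8, 6.5]
grip_width: 0.0223
gripper_force: 27.9
tcp_pos: [0.5963, -0.0213, 0.0586]
contact_force: [-0.6, -0.0, -0.4]
grip_width: 0.0223
gripper_force: 27.0
tcp_pos: [0.5968, -0.0215, 0.1194]
contact_force: [-0.1, 0.4, -1.3]
grip_width: 0.0226
gripper_force: 27.0
shift cm [15.74  9.34  1.9 ]
turn [-0.     0.002 -0.003]
turn [3.000e-03 0.000e+00 3.139e+00]
t 19.9 tcp [ 0.5968 -0.0215  0.1194] toolx [-1.  -0.1 -0. ] tooly [-0.098  0.995 -0.   ] z [ 0.002  0.    -1.   ] w 0.0226 gf 27.0 F [-0.1  0.4 -1.3]
```

```bash
python3 -m crank '[[[3.9,2.3,0],[0,0,0]],[[3.9,2.3,0],[0,0,0]],[[3.9,2.3,1],[0,0,0]],[[4,2.4,1],[0,0,0]],[[0,0,0],[0,0,0]]]' | grep -E 'grip'
python3 -m crank '[[[0,0,0],[0,0,0]],[[0,0,0],[0,0,0]]]' | grep -E 'tcp|grip'
python3 -c "
from h import *
go([.431,.056,.010],np.radians(95.8))"
```

```text
grip_width: 0.022
gripper_force: 26.9
tcp_pos: [0.4327, 0.056, 0.0987]
grip_width: 0.0225
gripper_force: 27.0
shift cm [0.19 0.01 8.87]
turn [ 0.     0.002 -0.005]
turn [ 0.004 -0.     3.136]
t 20.6 tcp [0.4327 0.056  0.0987] toolx [-1.  -0.1 -0. ] tooly [-0.096  0.995  0.   ] z [ 0.002  0.    -1.   ] w 0.0225 gf 27.0 F [0.9 0.6 0. ]
```

```bash
python3 -m crank '[[[0.1,0,4],[0,0,0]],[[0,0,3],[0,0,0]],[[0,0,1.7],[0,0,0]],[[0,0,0],[0,0,0]],[[0,0,0],[0,0,0]]]' | grep -E 'tcp|cont|grip'
python3 -m crank '[[[0,0,0],[0,0,0]],[[0,0,0],[0,0,0]]]' 2.8 22| grep -E 'tcp|cont|grip'
python3 -m crank '[[[0,0,-3],[0,0,0]],[[0,0,-4],[0,0,0]],[[0,0,-3],[0,0,0.1]],[[0,0,0],[0,0,0.1]],[[-3.4,-3.4,0],[0,0,0]]]' | grep -E 'tcp|cont|grip'
python3 -m crank '[[[-3.4,-3.4,0],[0,0,0]],[[-3.4,-3.4,0],[0,0,0]],[[-3.4,-3.4,0],[0,0,0]],[[-3.4,-3.4,0],[0,0,0]],[[0,0,0],[0,0,0]]]' 4 22 | grep -E 'tcp'
python3 -m crank '[[[0,0,0],[0,0,0]],[[0,0,0],[0,0,0]]]' | grep -E 'tcp|grip'
python3 -c "
from h import *
go([.5857,-.1330,.030],np.radians(84.3))"
```

```text
tcp_pos: [0.4311, 0.0556, 0.0112]
contact_force: [0.4, 0.4, 0.0]
grip_width: 0.0224
gripper_force: 27.1
tcp_pos: [0.4309, 0.0562, 0.0119]
contact_force: [0.5, -0.2, 0.5]
grip_width: 0.0279
gripper_force: 0.0
tcp_pos: [0.4589, 0.0239, 0.1126]
contact_force: [1.9, 1.7, -0.4]
grip_width: 0.0278
gripper_force: 0.0
tcp_pos: [0.5851, -0.1373, 0.1125]
tcp_pos: [0.5811, -0.1292, 0.1111]
grip_width: 0.0404
gripper_force: 0.0
shift cm [-0.5  -0.34  8.11]
turn [ 0.001 -0.001 -0.001]
turn [-1.00e-03 -1.00e-03  3.14e+00]
t 22.5 tcp [ 0.5811 -0.1292  0.1111] toolx [-0.99  0.1   0.  ] tooly [0.101 0.995 0.001] z [-0.     0.001 -1.   ] w 0.0404 gf 0.0 F [ 0.5  0.7 -0.8]
```

```bash
python3 -m crank '[[[-0.5,-0.3,1],[0,0,0]],[[0,0,3],[0,0,0]],[[0,0,3],[0,0,0]],[[0,0,1.1],[0,0,0]],[[0,0,0],[0,0,0]]]' | grep -E 'tcp|cont'
python3 -m crank '[[[0,0,0],[0,0,0]],[[0,0,0],[0,0,0]],[[0,0,0],[0,0,0]],[[0,0,0],[0,0,0]]]' 1 22| grep -E 'tcp|cont|grip'
python3 -m crank '[[[0,0,-0.4],[0,0,0]],[[0,0,-0.4],[0,0,0]],[[0,0,-0.4],[0,0,0]],[[0,0,-0.6],[0,0,0]],[[0,0,-1],[0,0,0]]]' | grep -E 'tcp|cont|grip'
python3 -m crank '[[[0,0,-3],[0,0,0]],[[0,0,-3],[0,0,0]],[[0,0,0],[0,0,-0.1]],[[0,0,0],[0,0,-0.1]],[[0,0,0],[0,0,0]]]' | grep -E 'tcp|cont|grip'
python3 -m crank '[[[2.7,3.2,0],[0,0,0]],[[2.7,3.2,0],[0,0,0]],[[2.7,3.2,0],[0,0,0]],[[2.7,3.2,1],[0,0,0]],[[2.7,3.2,1],[0,0,0]]]' | grep -E 'grip'
python3 -m crank '[[[0,0,0],[0,0,0]],[[0,0,0],[0,0,0]],[[0,0,0],[0,0,0]]]' | grep -E 'tcp|grip'
python3 -c "
from h import *
go([.4354,.0122,.0115],np.radians(95.8))"
```

```text
tcp_pos: [0.5849, -0.1328, 0.0282]
contact_force: [-0.1, -0.1, 1.0]
tcp_pos: [0.5873, -0.1326, 0.0309]
contact_force: [-1.0, 5.5, 3.2]
grip_width: 0.0224
gripper_force: 28.2
tcp_pos: [0.5864, -0.1348, 0.0587]
contact_force: [0.2, -1.0, -1.4]
grip_width: 0.0223
gripper_force: 27.7
tcp_pos: [0.5868, -0.1351, 0.1194]
contact_force: [-0.5, -0.8, -0.4]
grip_width: 0.0223
gripper_force: 27.7
grip_width: 0.0226
gripper_force: 27.7
tcp_pos: [0.4378, 0.0114, 0.0986]
grip_width: 0.0223
gripper_force: 27.7
shift cm [0.25 0.11 8.71]
turn [-0.     0.002 -0.006]
turn [3.000e-03 1.000e-03 3.136e+00]
t 25.2 tcp [0.4378 0.0114 0.0986] toolx [-1.  -0.1 -0. ] tooly [-0.095  0.995 -0.   ] z [ 0.002 -0.    -1.   ] w 0.0223 gf 27.7 F [-0.3 -0.2 -0.7]
```

```bash
python3 -m crank '[[[0.2,0.1,4],[0,0,0]],[[0,0,3],[0,0,0]],[[0,0,1.7],[0,0,0]],[[0,0,0],[0,0,0]],[[0,0,0],[0,0,0]]]' | grep -E 'tcp|cont|grip'
python3 -m crank '[[[0,0,0],[0,0,0]],[[0,0,0],[0,0,0]]]' 2.8 22| grep -E 'tcp|cont|grip'
python3 -m crank '[[[0,0,-3],[0,0,0]],[[0,0,-4],[0,0,0]],[[0,0,-3],[0,0,0]],[[0,4,0],[0,0,0]],[[0,4,0],[0,0,0]]]' | grep -E 'tcp|cont|grip'
cat > ff.py <<'E'
from h import *
def fuses(n,im,z,box,draw=None):
    hsv=cv2.cvtColor(im,cv2.COLOR_RGB2HSV)
    m=((hsv[...,0]>8)&(hsv[...,0]<30)&(hsv[...,1]>110)&(hsv[...,2]>50)).astype(np.uint8)
    k,L,s,c=cv2.connectedComponentsWithStats(m);P=[]
    for i in range(1,k):
        if s[i,4]>12:
            p=ray(n,c[i],z)[0]
            if box[0]<p[0]<box[1] and box[2]<p[1]<box[3]: P.append(p[:2])
    P=np.array(P);used=set();out=[]
    for i in range(len(P)):
        for j in range(i+1,len(P)):
            if .045<np.hypot(*(P[i]-P[j]))<.072:
                d=P[j]-P[i];d=d*np.sign(d[0]);out.append(np.r_[(P[i]+P[j])/2,np.degrees(np.arctan2(d[1],d[0])),np.hypot(*d)])
    return np.array(out)
E
python3 - <<'E'
from ff import *
go()
out=[]
for n in("top","scene"):
    im,d,C=shot(n);print(n,"\n",fuses(n,im,.0115,(.38,.75,-.45,-.09)).round(4))
    if n=="top": a=im[120:270,190:370]
cv2.imwrite("pics/c7.png",cv2.resize(np.clip(a[:,:,::-1]*1.4,0,255).astype(np.uint8),None,fx=4,fy=4,interpolation=3))
E
```

```text
tcp_pos: [0.4353, 0.0121, 0.0112]
contact_force: [-0.0, -0.8, -0.2]
grip_width: 0.0222
gripper_force: 27.7
tcp_pos: [0.4354, 0.013, 0.012]
contact_force: [0.2, -0.1, 0.4]
grip_width: 0.0279
gripper_force: 0.0
tcp_pos: [0.4278, 0.0932, 0.1132]
contact_force: [0.8, 0.1, -0.5]
grip_width: 0.0282
gripper_force: 0.0
t 26.4 tcp [0.4278 0.0932 0.1132] toolx [-1.   -0.09 -0.  ] tooly [-0.094  0.996  0.002] z [ 0.005  0.002 -1.   ] w 0.0282 gf 0.0 F [ 0.8  0.1 -0.5]
top 
 [[  0.5714  -0.334  -13.516    0.0601]
 [  0.4541  -0.2268  -1.1716   0.0586]
 [  0.4462  -0.1268 -28.1702   0.059 ]]
scene 
 [[  0.4442  -0.1236 -28.4871   0.0628]
 [  0.4517  -0.2263  -1.17     0.0626]
 [  0.5695  -0.3326 -12.4219   0.0616]]
```

View pics/c7.png

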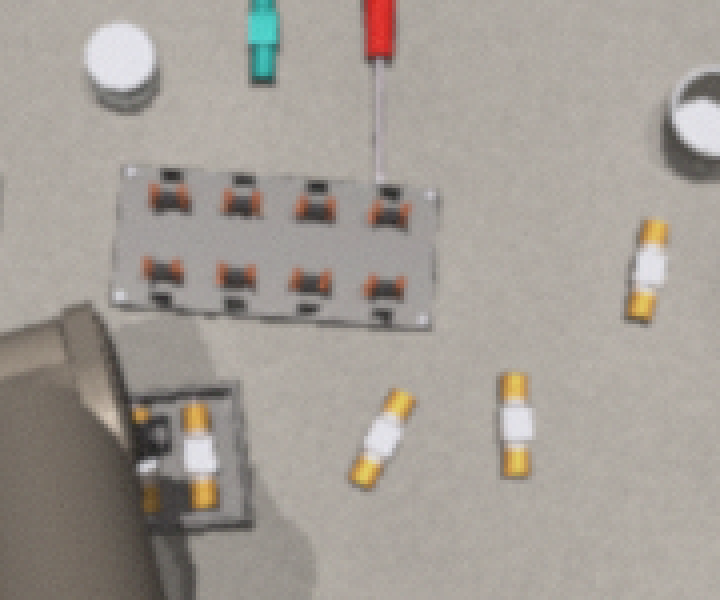

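```bash
python3 -m crank '[[[0,-4,0],[0,0,0.147]],[[0,-4,0],[0,0,0.147]],[[0,-4,0],[0,0,0.147]],[[0,-4,0],[0,0,0.147]],[[0,0,0],[0,0,0]]]' 4.5 22| grep or
python3 -m crank '[[[0,0,0],[0,0,0]],[[0,0,0],[0,0,0]]]' | grep tcp
python3 -c "
from h import *
go([.445,-.1252,.05],np.radians(61.7))"
```

```text
orientation: [-0.779, -3.043, 0.001]
contact_force: [0.8, -0.6, -0.1]
gripper_force: 0.0
tcp_pos: [0.4077, -0.0634, 0.1113]
shift cm [-6.19 -3.72  6.13]
turn [0.001 0.001 0.006]
turn [-1.000e-03  1.000e-03 -3.136e+00]
t 27.2 tcp [ 0.4077 -0.0634  0.1113] toolx [-0.88  0.47 -0.  ] tooly [0.469 0.883 0.001] z [ 0.001  0.001 -1.   ] w 0.0447 gf 0.0 F [ 0.8  0.5 -0.2]
```

```bash
python3 -m crank '[[[-3.1,-1.8,1],[0,0,0.006]],[[-3.1,-1.9,2],[0,0,0]],[[0,0,3],[0,0,0]],[[0,0,2.5],[0,0,0]],[[0,0,0],[0,0,0]]]' | grep tcp
python3 -m crank '[[[0,0,0],[0,0,0]],[[0,0,0],[0,0,0]]]' | grep tcp
python3 - <<'E'
from ff import *
for n in("top","scene"):
    im,d,C=shot(n);print(n,"\n",fuses(n,im,.0115,(.38,.75,-.45,-.09)).round(4))
go([.445,-.1252,.0035],np.radians(61.7))
E
```

```text
tcp_pos: [0.4428, -0.1245, 0.0236]
tcp_pos: [0.4453, -0.1255, 0.0271]
top 
 [[  0.5713  -0.3341 -13.8279   0.06  ]]
scene 
 [[  0.4516  -0.2262  -1.1063   0.0623]
 [  0.5698  -0.3323 -12.6926   0.0615]]
shift cm [0.05 0.02 2.37]
turn [ 0.001  0.002 -0.001]
turn [ 3.000e-03 -2.000e-03  3.141e+00]
t 28.0 tcp [ 0.4453 -0.1256  0.0272] toolx [-0.88  0.47 -0.  ] tooly [0.475 0.88  0.001] z [ 0.002  0.    -1.   ] w 0.0448 gf 0.0 F [ 0.8  0.2 -0.1]
```

```bash
python3 -m crank '[[[0,0,1.4],[0,0,0]],[[0,0,0.9],[0,0,0]],[[0,0,0],[0,0,0]],[[0,0,0],[0,0,0]]]' | grep -E 'tcp|cont'
python3 -m crank '[[[0,0,0],[0,0,0]],[[0,0,0],[0,0,0]],[[0,0,0],[0,0,0]],[[0,0,0],[0,0,0]]]' 1 22| grep -E 'tcp|cont|grip'
python3 -m crank '[[[0,0,-2],[0,0,0]],[[0,0,-3],[0,0,-0.1]],[[0,0,-3],[0,0,-0.15]],[[0,0,-1.5],[0,0,-0.144]],[[0,0,0],[0,0,0]]]' | grep -E 'tcp|cont|grip'
python3 -m crank '[[[0,0,0],[0,0,0]],[[0,0,0],[0,0,0]]]' | grep tcp
python3 -c "
from h import *
go([.587,-.1320,.07],np.radians(84.3))"
```

```text
tcp_pos: [0.4443, -0.126, 0.0032]
contact_force: [0.4, 0.0, -0.4]
tcp_pos: [0.4446, -0.126, 0.0034]
contact_force: [-1.1, -0.6, 5.7]
grip_width: 0.0224
gripper_force: 24.3
tcp_pos: [0.4457, -0.1262, 0.0999]
contact_force: [-0.9, -0.4, -1.2]
grip_width: 0.0227
gripper_force: 23.5
tcp_pos: [0.4434, -0.1258, 0.0969]
shift cm [-14.35   0.88   2.66]
turn [ 0.    -0.002 -0.005]
turn [-3.000e-03 -0.000e+00  3.136e+00]
t 29.5 tcp [ 0.4434 -0.1258  0.0969] toolx [-0.99  0.1   0.  ] tooly [0.104 0.995 0.   ] z [-0.002  0.    -1.   ] w 0.0224 gf 23.5 F [ 0.8 -0.1 -0.4]
```

```bash
python3 -m crank '[[[-4.8,0.3,0],[0,0,-0.005]],[[-4.8,0.3,0],[0,0,0]],[[-4.7,0.3,1],[0,0,0]],[[0,0,1.6],[0,0,0]],[[0,0,0],[0,0,0]]]' | grep -E 'tcp|cont|grip'
python3 -m crank '[[[0,0,0],[0,0,0]],[[0,0,0],[0,0,0]],[[0,0,0],[0,0,0]]]' | grep tcp
python3 - <<'E'
from ff import *
go([.587,-.1320,.032],np.radians(84.3))
for n in("top","scene"):
    im,d,C=shot(n);print(n,"\n",fuses(n,im,.078,(.5,.65,-.2,.08)).round(4))
E
```

```text
tcp_pos: [0.5854, -0.1304, 0.0681]
contact_force: [-0.8, -0.1, -1.1]
grip_width: 0.0227
gripper_force: 23.5
tcp_pos: [0.5869, -0.1313, 0.0726]
shift cm [-0.01 -0.07  4.06]
turn [0.    0.    0.002]
turn [-1.00e-03  0.00e+00 -3.14e+00]
t 30.3 tcp [ 0.5869 -0.1313  0.0726] toolx [-1.   0.1 -0. ] tooly [0.098 0.995 0.   ] z [ 0.  0. -1.] w 0.0226 gf 23.5 F [ 0.1 -0.3 -0.6]
top 
 []
scene 
 []
```

Now I'll lower it in small steps and watch the force.

```bash
python3 -m crank '[[[0,-0.05,1],[0,0,0]],[[0,0,0.7],[0,0,0]],[[0,0,0.4],[0,0,0]],[[0,0,0],[0,0,0]]]' | grep -E 'tcp|cont|wid'
python3 -m crank '[[[0,0,0.4],[0,0,0]],[[0,0,0],[0,0,0]]]' | grep -E 'tcp|cont|wid'
python3 -m crank '[[[0,0,0.4],[0,0,0]],[[0,0,0],[0,0,0]]]' | grep -E 'tcp|cont|wid'
python3 -m crank '[[[0,0,0.3],[0,0,0]],[[0,0,0],[0,0,0]]]' | grep -E 'tcp|cont|wid'
python3 -m crank '[[[0,0,0.3],[0,0,0]],[[0,0,0],[0,0,0]]]' | grep -E 'tcp|cont|wid'
```

```text
tcp_pos: [0.5867, -0.1314, 0.0499]
contact_force: [0.0, 0.3, -0.8]
grip_width: 0.0222
tcp_pos: [0.588, -0.1318, 0.0471]
contact_force: [0.4, 0.0, 0.4]
grip_width: 0.0221
tcp_pos: [0.5885, -0.1318, 0.0434]
contact_force: [2.8, -0.8, 1.1]
grip_width: 0.0226
tcp_pos: [0.5878, -0.1316, 0.0398]
contact_force: [2.3, -0.3, -0.3]
grip_width: 0.0224
tcp_pos: [0.5868, -0.1314, 0.0361]
contact_force: [1.0, -0.9, -3.5]
grip_width: 0.0226
```

```bash
python3 -m crank '[[[0,0,0.3],[0,0,0]],[[0,0,0],[0,0,0]]]' | grep -E 'tcp|cont|wid'
python3 -m crank '[[[0,0,0.2],[0,0,0]],[[0,0,0],[0,0,0]]]' | grep -E 'tcp|cont|wid'
python3 -m crank '[[[0,0,0.1],[0,0,0]],[[0,0,0],[0,0,0]]]' | grep -E 'tcp|cont|wid'
```

```text
tcp_pos: [0.5864, -0.1316, 0.033]
contact_force: [1.0, -0.6, -6.3]
grip_width: 0.0222
tcp_pos: [0.587, -0.1317, 0.032]
contact_force: [-0.4, -0.0, 0.5]
grip_width: 0.0224
tcp_pos: [0.5871, -0.1316, 0.0319]
contact_force: [-4.2, 1.1, 9.7]
grip_width: 0.0224
```

```bash
python3 -m crank '[[[0,0,0.15],[0,0,0]],[[0,0,0],[0,0,0]]]' | grep -E 'tcp|cont'
python3 -m crank '[[[0,0,-0.2],[0,0,0]],[[0,0,0],[0,0,0]],[[0,0,0],[0,0,0]]]' 4 22| grep -E 'tcp|cont|wid'
python3 -m crank '[[[0,0,-3],[0,0,0]],[[0,0,-4],[0,0,-0.08]],[[3.3,-2.4,0],[0,0,0]],[[3.3,-2.4,0],[0,0,0]],[[3.3,-2.4,0],[0,0,0]]]' | grep -E 'tcp|cont'
python3 -m crank '[[[3.3,-2.4,0],[0,0,0]],[[0,0,0],[0,0,0]],[[0,0,0],[0,0,0]]]' | grep -E 'tcp|cont'
python3 - <<'E'
from ff import *
go([.4529,-.2266,.028],np.radians(88.9))
for n in("top","scene"):
    im,d,C=shot(n);print(n,"\n",fuses(n,im,.0115,(.38,.75,-.45,-.18)).round(4));print("seat",fuses(n,im,.04,(.5,.65,-.17,-.1)).round(4))
    m=(C[...,0]>.575)&(C[...,0]<.6)&(abs(C[...,1]+.132)<.008);print(np.median(C[m][:,2]))
E
```

```text
tcp_pos: [0.5871, -0.1316, 0.0317]
contact_force: [-9.1, 1.0, 22.2]
tcp_pos: [0.5875, -0.1313, 0.0313]
contact_force: [0.9, -0.1, -0.2]
grip_width: 0.0401
tcp_pos: [0.4862, -0.2024, 0.1015]
contact_force: [0.3, -1.2, -0.4]
tcp_pos: [0.4534, -0.2258, 0.1014]
contact_force: [0.7, 1.4, 0.0]
shift cm [ 0.04 -0.08  7.34]
turn [0. 0. 0.]
turn [-0.     0.    -3.141]
t 33.5 tcp [ 0.4534 -0.2258  0.1014] toolx [-1.    0.02 -0.  ] tooly [0.019 1.    0.   ] z [ 0.  0. -1.] w 0.0403 gf 0.0 F [0.7 1.4 0. ]
top 
 []
seat [[ 0.5885 -0.1334 -5.9265  0.0602]]
0.05121161570526943
scene 
 [[  0.4515  -0.2266  -0.5757   0.0637]
 [  0.5698  -0.3322 -12.8861   0.0616]]
seat [[ 0.5871 -0.1324 -6.3362  0.0647]]
0.0525461242002804
```

```bash
python3 -m crank '[[[0,0,4],[0,0,0]],[[0,0,3.5],[0,0,0]],[[0,0,1.4],[0,0,0]],[[0,0,0.8],[0,0,0]],[[0,0,0],[0,0,0]]]' | grep -E 'tcp|cont'
python3 -m crank '[[[0,0,0],[0,0,0]],[[0,0,0.05],[0,0,0]]]' | grep -E 'tcp|cont'
python3 -m crank '[[[0,0,0],[0,0,0]],[[0,0,0],[0,0,0]],[[0,0,0],[0,0,0]],[[0,0,0],[0,0,0]]]' 1 22| grep -E 'tcp|cont|grip'
python3 -m crank '[[[0,0,-2],[0,0,0]],[[0,0,-4],[0,0,0.08]],[[-2,2.5,-3],[0,0,0]],[[-3,4,0],[0,0,0]],[[-3,4,0],[0,0,0]]]' | grep -E 'tcp|cont|grip'
python3 -m crank '[[[-3,4,0],[0,0,0]],[[-3,4,0],[0,0,0]],[[0,0,0],[0,0,0]],[[0,0,0],[0,0,0]]]' | grep -E 'tcp|cont|grip'
python3 - <<'E'
from ff import *
go([.597,-.0202,.032],np.radians(84.3))
E
```

```text
tcp_pos: [0.4542, -0.225, 0.0041]
contact_force: [0.6, 0.2, 0.2]
tcp_pos: [0.4549, -0.2257, 0.0052]
contact_force: [0.8, -0.7, -0.1]
tcp_pos: [0.4545, -0.2256, 0.0049]
contact_force: [-1.1, 0.9, 6.3]
grip_width: 0.0226
gripper_force: 24.0
tcp_pos: [0.5452, -0.1281, 0.0958]
contact_force: [1.1, -0.2, -0.4]
grip_width: 0.0221
gripper_force: 23.0
tcp_pos: [0.6114, -0.0531, 0.0937]
contact_force: [-1.0, 0.1, -1.0]
grip_width: 0.0223
gripper_force: 23.0
shift cm [1.74 3.14 6.17]
turn [ 0.    -0.     0.006]
turn [ 0.     0.    -3.136]
t 35.6 tcp [ 0.6114 -0.0531  0.0937] toolx [-1.    0.09  0.  ] tooly [0.094 0.996 0.   ] z [-0.  0. -1.] w 0.0223 gf 23.0 F [-1.   0.1 -1. ]
```

```bash
python3 -m crank '[[[0.8,1.5,0],[0,0,0.006]],[[0.9,1.6,0],[0,0,0]],[[0,0,2],[0,0,0]],[[0,0,0],[0,0,0]],[[0,0,0],[0,0,0]]]' | grep -E 'tcp|cont'
python3 -m crank '[[[0,0,1.4],[0,0,0]],[[0,0,0.6],[0,0,0]],[[0,0,0],[0,0,0]],[[0,0,0],[0,0,0]]]' | grep -E 'tcp|cont|wid'
python3 -m crank '[[[0,0,0.4],[0,0,0]],[[0,0,0],[0,0,0]]]' | grep -E 'tcp|cont'
python3 -m crank '[[[0,0,0.4],[0,0,0]],[[0,0,0],[0,0,0]]]' | grep -E 'tcp|cont'
python3 -m crank '[[[0,0,0.4],[0,0,0]],[[0,0,0],[0,0,0]]]' | grep -E 'tcp|cont'
python3 -m crank '[[[0,0,0.3],[0,0,0]],[[0,0,0],[0,0,0]]]' | grep -E 'tcp|cont'
```

```text
tcp_pos: [0.5963, -0.024, 0.074]
contact_force: [-0.3, -1.0, 0.3]
tcp_pos: [0.5971, -0.0224, 0.0537]
contact_force: [0.2, 0.1, -0.8]
grip_width: 0.0231
tcp_pos: [0.598, -0.0213, 0.0502]
contact_force: [0.7, 2.1, 0.6]
tcp_pos: [0.5986, -0.0217, 0.0465]
contact_force: [1.5, 0.9, 2.4]
tcp_pos: [0.5979, -0.022, 0.042]
contact_force: [3.1, 1.3, -0.9]
tcp_pos: [0.5968, -0.022, 0.0383]
contact_force: [2.6, 1.4, -3.3]
```

```bash
python3 -m crank '[[[0,0.05,0.3],[0,0,0]],[[0,0,0],[0,0,0]]]' | grep -E 'tcp|cont'
python3 -m crank '[[[0,0,0.2],[0,0,0]],[[0,0,0],[0,0,0]]]' | grep -E 'tcp|cont'
python3 -m crank '[[[0,0,0.1],[0,0,0]],[[0,0,0],[0,0,0]]]' | grep -E 'tcp|cont'
python3 -m crank '[[[0,0,0.1],[0,0,0]],[[0,0,0],[0,0,0]]]' | grep -E 'tcp|cont'
```

```text
tcp_pos: [0.5964, -0.0211, 0.0351]
contact_force: [1.3, 2.5, -3.9]
tcp_pos: [0.5968, -0.0212, 0.0336]
contact_force: [0.2, 3.4, -2.6]
tcp_pos: [0.5968, -0.0212, 0.0334]
contact_force: [-2.1, 4.3, 4.6]
tcp_pos: [0.5969, -0.0212, 0.0332]
contact_force: [-5.7, 4.6, 13.9]
```

```bash
python3 -m crank '[[[0,0,0.1],[0,0,0]],[[0,0,0],[0,0,0]]]' | grep -E 'tcp|cont'
python3 -m crank '[[[0,0,-0.2],[0,0,0]],[[0,0,0],[0,0,0]],[[0,0,0],[0,0,0]]]' 4 22| grep -E 'tcp|cont|wid'
python3 -m crank '[[[0,0,-3],[0,0,0]],[[0,0,-4],[0,0,0.127]],[[-0.6,-4.4,0],[0,0,0]],[[-0.6,-4.4,0],[0,0,0]],[[-0.6,-4.4,0],[0,0,0]]]' | grep -E 'cont'
python3 -m crank '[[[-0.6,-4.4,0],[0,0,0]],[[-0.6,-4.4,0],[0,0,0]],[[-0.6,-4.4,0],[0,0,0]],[[-0.6,-4.4,0],[0,0,0]],[[0,0,0],[0,0,0]]]' | grep -E 'tcp|cont'
python3 -m crank '[[[0,0,0],[0,0,0]],[[0,0,0],[0,0,0]]]' | grep -E 'tcp|cont'
python3 - <<'E'
from ff import *
go([.5705,-.333,.028],np.radians(77))
for n in("top","scene"):
    im,d,C=shot(n);print(n,"\n",fuses(n,im,.0115,(.38,.75,-.45,-.18)).round(4));print("seat",fuses(n,im,.04,(.5,.65,-.17,.06)).round(4))
    m=(C[...,0]>.59)&(C[...,0]<.605)&(abs(C[...,1]+.021)<.008);print(np.median(C[m][:,2]))
E
```

```text
tcp_pos: [0.5969, -0.0212, 0.0331]
contact_force: [-8.8, 4.8, 22.2]
tcp_pos: [0.5973, -0.0226, 0.0329]
contact_force: [0.1, -0.4, -0.5]
grip_width: 0.0397
contact_force: [0.1, 0.2, -0.6]
tcp_pos: [0.5644, -0.3408, 0.1032]
contact_force: [-1.0, -0.2, 0.8]
tcp_pos: [0.5682, -0.3297, 0.1024]
contact_force: [-0.1, -0.7, -0.3]
shift cm [-0.3  -0.28  7.44]
turn [ 0.001 -0.001 -0.002]
turn [-1.00e-03 -2.00e-03  3.14e+00]
t 39.8 tcp [ 0.5682 -0.3297  0.1024] toolx [-0.97  0.23  0.  ] tooly [0.227 0.974 0.001] z [-0.001  0.001 -1.   ] w 0.0398 gf 0.0 F [-0.1 -0.7 -0.3]
top 
 []
seat [[ 0.5977 -0.0224 -6.1784  0.0607]
 [ 0.5887 -0.1336 -6.1127  0.0601]]
0.051740274704560524
scene 
 [[  0.5697  -0.3324 -12.7181   0.0614]]
seat [[ 0.5967 -0.0209 -6.5213  0.0644]
 [ 0.5873 -0.1325 -6.1807  0.0652]]
0.05233524358505315
```

```bash
python3 -m crank '[[[-0.3,-0.3,4],[0,0,0]],[[0,0,3.5],[0,0,0]],[[0,0,1.4],[0,0,0]],[[0,0,0.9],[0,0,0]],[[0,0,0],[0,0,0]]]' | grep -E 'tcp|cont'
python3 -m crank '[[[0,0,0],[0,0,0]],[[0,0,0.05],[0,0,0]]]' | grep -E 'tcp|cont'
python3 -m crank '[[[0,0,0],[0,0,0]],[[0,0,0],[0,0,0]],[[0,0,0],[0,0,0]],[[0,0,0],[0,0,0]]]' 1 22| grep -E 'tcp|cont|grip'
python3 -m crank '[[[0,0,-2],[0,0,0]],[[0,0,-4],[0,0,0]],[[0,0,-4],[0,0,-0.127]],[[0,4.6,0],[0,0,0]],[[0,4.6,0],[0,0,0]]]' | grep -E 'tcp|cont|grip'
python3 -m crank '[[[0,4.6,0],[0,0,0]],[[0,4.6,0],[0,0,0]],[[0,4.6,0],[0,0,0]],[[0.2,4.6,0],[0,0,0]],[[0.2,4.6,0],[0,0,0]]]' | grep -E 'cont|grip'
python3 -m crank '[[[0,3.5,0],[0,0,0]],[[0,0,0],[0,0,0]],[[0,0,0],[0,0,0]]]' | grep -E 'tcp|cont|grip'
python3 - <<'E'
from ff import *
go([.6026,.0345,.032],np.radians(84.3))
E
```

```text
tcp_pos: [0.5703, -0.3341, 0.0046]
contact_force: [1.2, -0.8, -0.2]
tcp_pos: [0.5714, -0.3353, 0.0061]
contact_force: [-0.2, 0.5, -0.4]
tcp_pos: [0.571, -0.3351, 0.0056]
contact_force: [-0.7, 1.3, 5.4]
grip_width: 0.0223
gripper_force: 23.7
tcp_pos: [0.5802, -0.2446, 0.1065]
contact_force: [0.9, 1.2, -0.6]
grip_width: 0.0222
gripper_force: 22.9
contact_force: [1.1, -0.5, -0.3]
grip_width: 0.0226
gripper_force: 22.9
tcp_pos: [0.6028, 0.0217, 0.1044]
contact_force: [0.2, -0.5, -0.6]
grip_width: 0.0225
gripper_force: 22.9
shift cm [0.15 1.27 7.24]
turn [-0.    -0.    -0.001]
turn [-0.     0.     3.141]
t 42.3 tcp [0.6028 0.0217 0.1044] toolx [-0.99  0.1   0.  ] tooly [ 0.1    0.995 -0.   ] z [-0. -0. -1.] w 0.0225 gf 22.9 F [ 0.2 -0.5 -0.6]
```

```bash
python3 -m crank '[[[0.1,1.3,0],[0,0,0]],[[0,0,1.5],[0,0,0]],[[0,0,1.5],[0,0,0]],[[0,0,0],[0,0,0]],[[0,0,0],[0,0,0]]]' | grep -E 'tcp|cont'
python3 -m crank '[[[0,0,1.4],[0,0,0]],[[0,0,0.6],[0,0,0]],[[0,0,0],[0,0,0]],[[0,0,0],[0,0,0]]]' | grep -E 'tcp|cont|wid'
python3 -c "
from h import *
go([.6026,.0345,.034])"
python3 -m crank '[[[0,0,0.4],[0,0,0]],[[0,0,0],[0,0,0]]]' | grep -E 'tcp|cont'
```

```text
tcp_pos: [0.6025, 0.0329, 0.0734]
contact_force: [-1.0, -0.1, -0.8]
tcp_pos: [0.6032, 0.0337, 0.0542]
contact_force: [0.8, 1.4, -0.1]
grip_width: 0.0224
shift cm [0.06 0.07 2.02]
t 43.2 tcp [0.6032 0.0337 0.0542] toolx [-0.99  0.1   0.  ] tooly [ 0.103  0.995 -0.   ] z [-0. -0. -1.] w 0.0224 gf 22.9 F [ 0.8  1.4 -0.1]
tcp_pos: [0.6039, 0.0346, 0.0507]
contact_force: [0.9, 0.9, 0.6]
```

```bash
python3 -m crank '[[[0,0,0.4],[0,0,0]],[[0,0,0],[0,0,0]]]' | grep -E 'tcp|cont'
python3 -m crank '[[[0,0,0.4],[0,0,0]],[[0,0,0],[0,0,0]]]' | grep -E 'tcp|cont'
python3 -m crank '[[[0,0,0.4],[0,0,0]],[[0,0,0],[0,0,0]]]' | grep -E 'tcp|cont'
python3 -m crank '[[[0,0,0.3],[0,0,0]],[[0,0,0],[0,0,0]]]' | grep -E 'tcp|cont'
python3 -m crank '[[[0,0,0.1],[0,0,0]],[[0,0,0],[0,0,0]]]' | grep -E 'tcp|cont'
```

```text
tcp_pos: [0.6046, 0.0342, 0.0472]
contact_force: [2.6, 0.8, 2.1]
tcp_pos: [0.604, 0.0341, 0.0426]
contact_force: [2.6, 0.9, 1.2]
tcp_pos: [0.6026, 0.034, 0.0376]
contact_force: [2.8, 2.4, -3.6]
tcp_pos: [0.6025, 0.0345, 0.0347]
contact_force: [1.0, 2.5, -2.2]
tcp_pos: [0.6027, 0.0344, 0.0342]
contact_force: [-0.5, 4.8, -1.0]
```

```bash
python3 -m crank '[[[0,0,0.15],[0,0,0]],[[0,0,0],[0,0,0]]]' | grep -E 'tcp|cont'
python3 -m crank '[[[0,0,0.15],[0,0,0]],[[0,0,0],[0,0,0]]]' | grep -E 'tcp|cont'
python3 -m crank '[[[0,0,-0.2],[0,0,0]],[[0,0,0],[0,0,0]],[[0,0,0],[0,0,0]]]' 4 22| grep -E 'tcp|cont|wid'
python3 -m crank '[[[0,0,-3],[0,0,0]],[[0,0,-4],[0,0,0]],[[0,0,-4],[0,0,0]],[[3,-4,-2],[0,0,0]],[[3,-4,0],[0,0,0]]]' | grep -E 'cont'
python3 -m crank '[[[1,-4.5,0],[0,0,0]],[[1,-4.5,0],[0,0,0]],[[1,-4.5,0],[0,0,0]],[[1,-4.5,0],[0,0,0]],[[0,0,0],[0,0,0]]]' | grep -E 'tcp|cont'
python3 -m crank '[[[1,-4.5,0],[0,0,0]],[[1,-4.5,0],[0,0,0]],[[0,0,0],[0,0,0]]]' | grep -E 'tcp|cont'
python3 - <<'E'
from ff import *
go();ims=[]
for n in("top","scene"):
    im,d,C=shot(n);print(n,"\n",fuses(n,im,.0115,(.38,.75,-.45,-.18)).round(4));print("seat",fuses(n,im,.04,(.5,.65,-.17,.06)).round(4));print("tray",fuses(n,im,.0165,(.37,.5,-.03,.15)).round(4))
    for p in((.602,.034),(.597,-.021),(.587,-.132)):
        m=np.hypot(C[...,0]-p[0],C[...,1]-p[1])<.008;print(np.median(C[m][:,2]).round(4))
    a=im[130:270,110:300] if n=="top" else im[110:260,190:410]
    ims.append(cv2.resize(a[:,:,::-1],(400,300),interpolation=3))
cv2.imwrite("pics/c8.png",np.clip(np.hstack(ims)*1.5,0,255).astype(np.uint8))
E
```

```text
tcp_pos: [0.6028, 0.0344, 0.0339]
contact_force: [-4.6, 4.0, 11.1]
tcp_pos: [0.6029, 0.0345, 0.0338]
contact_force: [-9.6, 5.6, 22.8]
tcp_pos: [0.6033, 0.0328, 0.0334]
contact_force: [0.1, -0.2, -1.5]
grip_width: 0.0401
contact_force: [0.5, -0.9, -0.9]
tcp_pos: [0.476, -0.2196, 0.1623]
contact_force: [0.4, 0.5, -0.7]
tcp_pos: [0.4469, -0.3063, 0.1623]
contact_force: [0.2, 0.1, 0.3]
t 46.4 tcp [ 0.4469 -0.3063  0.1623] toolx [-0.99  0.11  0.  ] tooly [ 0.113  0.994 -0.004] z [-0.001 -0.004 -1.   ] w 0.0402 gf 0.0 F [0.2 0.1 0.3]
top 
 []
seat [[ 6.30400e-01  2.30000e-03  8.44646e+01  5.67000e-02]
 [ 6.03300e-01  3.32000e-02 -5.06070e+00  6.00000e-02]
 [ 5.97500e-01 -2.26000e-02 -6.18740e+00  6.07000e-02]
 [ 5.88500e-01 -1.33600e-01 -5.51480e+00  6.03000e-02]
 [ 5.70400e-01  8.20000e-03  8.37024e+01  5.55000e-02]]
tray [[ 4.35100e-01  1.06000e-02  4.71110e+00  5.88000e-02]
 [ 4.34200e-01  3.19000e-02 -3.20113e+01  7.13000e-02]
 [ 4.33000e-01  5.40000e-02  6.31000e+00  5.84000e-02]
 [ 4.27100e-01  9.92000e-02  4.87390e+00  5.87000e-02]
 [ 4.00900e-01  7.37000e-02 -8.23413e+01  4.63000e-02]]
0.0508
0.0507
0.0507
scene 
 []
seat [[ 5.67500e-01  1.03000e-02  8.42293e+01  5.64000e-02]
 [ 6.01500e-01  3.56000e-02 -4.91070e+00  6.25000e-02]
 [ 5.96700e-01 -2.11000e-02 -5.93870e+00  6.44000e-02]
 [ 5.87100e-01 -1.32200e-01 -6.01850e+00  6.47000e-02]
 [ 6.30700e-01  4.30000e-03  8.61318e+01  5.75000e-02]]
tray [[ 3.94900e-01  7.44000e-02 -8.28279e+01  4.54000e-02]
 [ 4.23000e-01  9.93000e-02  4.44440e+00  6.22000e-02]
 [ 4.28500e-01  5.49000e-02  5.63900e+00  6.20000e-02]
 [ 4.31000e-01  1.13000e-02  4.16410e+00  6.29000e-02]]
0.0525
0.0528
0.0524
```

View pics/c8.png

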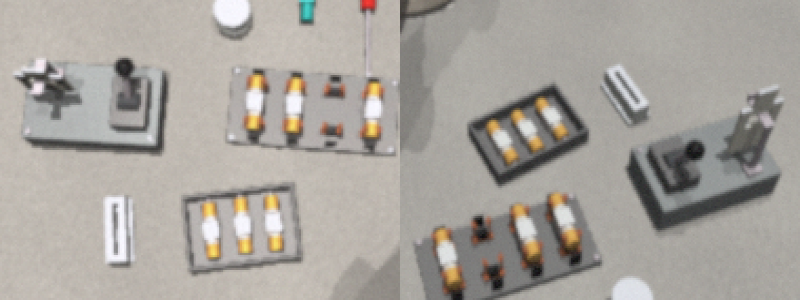

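The crop shows three new fuses home, three spent in the tray, the lever over and the plate hanging. I'll take one last close look at the plate's robot-side face from the top camera.

```bash
python3 - <<'E'
from h import *
im,d,C=shot("top");s,_,_=shot("scene")
u,v=np.array(proj("top",[.62,.315,.13])[0],int);U,V=np.array(proj("scene",[.62,.315,.13])[0],int)
o=np.hstack([cv2.resize(im[v-18:v+18,u-18:u+18,::-1],(390,390),interpolation=3),cv2.resize(s[V-25:V+25,U-25:U+25,::-1],(390,390),interpolation=3)])
cv2.imwrite("pics/c9.png",np.clip(o*1.5,0,255).astype(np.uint8))
E
```

```text
(no output)
```

View pics/c9.png

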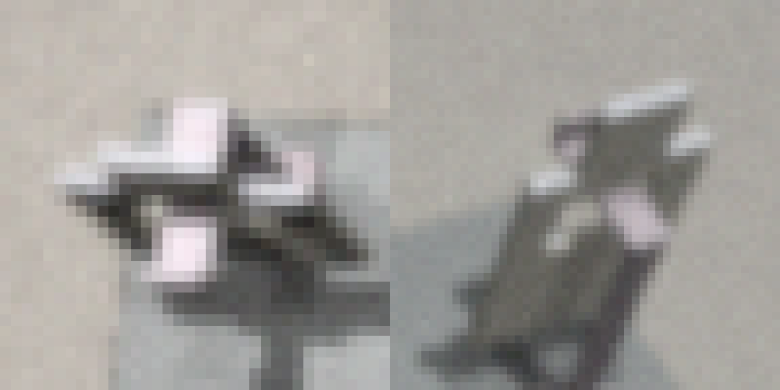

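The far face is plain and the robot-side face shows black print, at about (330,240) in the left half. I'm handing in.

```bash
python3 -c "
from bench import r
print(r.hand_in())"
```

```text
the job is handed in; nothing more can be done
None
```

I handed in the job at about 46 s of the 210 s allowed, and no verdict came back: the lever is at OFF, the plate hangs with its marked face towards the robot, all three spent fuses are in the tray, and all three new fuses are snapped home.

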